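# Make up two microscope optics kits

### The job

Make up the two optics kits from the parts standing on the white board: in the tray with three compartments stand the long objective in the compartment next to the handle, the filter cube in the middle one and the eyepiece in the last; in the tray with two compartments stand the short objective next to the handle and the condenser lens in the other. Set each part down upright, about in the middle of its compartment, without dropping it or tipping it over. Leave the culture dish, the oil bottle and the screw-top canister where they are.

Things in the scene. Friction and masses are not known exactly. Their poses are not given: they have to be found in the camera images.
- objective_long_mid (a point): The long microscope objective: round, 64 mm high, standing nose up: black cap 32 mm across and 8 mm high at the foot, bright steel barrel 30 mm across from 8 to 46 mm, tapering to a 15 mm nose. About 0.15 kg. It starts upright somewhere on the white board (6 mm thick), among the other stock; point half-way up on its centre line, z up, 32 mm above its foot.
- objective_short_mid (a point): The short microscope objective: round, 36 mm high, standing nose up: black cap 34 mm across and 8 mm high at the foot, bright steel barrel 32 mm across from 8 to 29 mm, then a flat nose 25 mm across with a wide lens. About 0.1 kg. It starts upright somewhere on the white board (6 mm thick), among the other stock; point half-way up on its centre line, z up, 18 mm above its foot.
- eyepiece_mid (a point): Eyepiece: round, 60 mm high, standing on its black rubber eyecup (42 mm across, 9 mm high); above it a black ribbed body 34 mm across from 9 to 34 mm, then a steel tube 30 mm across with a flat lens on top. About 0.13 kg. It starts upright somewhere on the white board (6 mm thick), among the other stock; point half-way up on its centre line, z up, 30 mm above its foot.
- filter_cube_mid (a point): Fluorescence filter cube: black rectangular block, 40 mm along its x, 32 mm along its y, 42 mm high, with a round greenish window in a bright ring on top and an amber one on its -x face (1 mm proud); the two y faces are plain. About 0.12 kg. It starts upright somewhere on the white board (6 mm thick), among the other stock; point half-way up on its centre line, z up, 21 mm above its foot.
- condenser_mid (a point): Condenser lens: squat round dark grey drum, 46 mm across and 27 mm high, with a broad glass dome 38 mm across on it, 38 mm high overall. About 0.14 kg. It starts upright somewhere on the white board (6 mm thick), among the other stock; point half-way up on its centre line, z up, 19 mm above its foot.
- tray_three: Shallow stainless steel tray, fixed on the bench, 92 mm wide along x, 270 mm long along y, 10 mm high, with three equal square compartments in a row along y, each 86 mm inside, floor 3 mm thick, walls and dividers 3 mm thick and 7 mm above the floor. A flat wire loop handle sticks out 25 mm from its -y end. Origin under the middle of the tray at bench level, z up; compartment centres at x = 0 and y = -89 (next to the handle), 0 (middle) and +89 (last) mm.
- tray_two: Shallow stainless steel tray, fixed on the bench, 92 mm wide along x, 181 mm long along y, 10 mm high, with two equal square compartments in a row along y, each 86 mm inside, floor 3 mm thick, walls and dividers 3 mm thick and 7 mm above the floor. A flat wire loop handle sticks out 25 mm from its +y end. Origin under the middle of the tray at bench level, z up; compartment centres at x = 0 and y = +44.5 (next to the handle) and -44.5 (the other) mm.
- culture_dish_mid (a point): Covered culture dish, bystander, to be left alone: flat clear round dish with pink medium inside, 60 mm across, 14 mm high, loose on the white board; point at its middle, 7 mm above its foot, z up.
- oil_bottle_mid (a point): Immersion oil bottle, bystander, to be left alone: amber, 30 mm across, 68 mm high, black cap, loose on the white board; point at its middle, 34 mm above its foot, z up.
- canister_mid (a point): Screw-top canister, bystander, to be left alone: clear round pot with a ribbed grey lid, 45 mm across, 52 mm high, loose on the white board; point at its middle, 26 mm above its foot, z up.
Things that resemble listed ones, but are neither listed nor needed, are in the scene too. What is shaped like the part that bears filter_cube_mid but blue or pink is not meant.

How it is judged (in metres and radians):
At the end, for the whole second after the job is handed in: Each of the five parts stands upright (within 0.1 rad) on the floor (height within 4 mm) of the compartment the goal names, within 15 mm of its centre along both tray axes, released and at rest; no part was dropped or tipped, and the dish, bottle and canister moved less than 20 mm (x of objective_long_mid in the frame of tray_three between -0.015 and 0.015 m and y of objective_long_mid in the frame of tray_three between -0.104 and -0.074 m and z of objective_long_mid in the frame of tray_three between 0.031 and 0.039 m and angle between each of objective_long_mid, filter_cube_mid, eyepiece_mid, objective_short_mid, condenser_mid's own z axis and vertical below 0.1 rad and linear speed of each of objective_long, filter_cube, eyepiece, objective_short, condenser below 0.02 m/s and contact force between each of objective_long, filter_cube, eyepiece, objective_short, condenser and the fingers below 0.05 N and x of filter_cube_mid in the frame of tray_three between -0.015 and 0.015 m and y of filter_cube_mid in the frame of tray_three between -0.015 and 0.015 m and z of filter_cube_mid in the frame of tray_three between 0.02 and 0.028 m and x of eyepiece_mid in the frame of tray_three between -0.015 and 0.015 m and y of eyepiece_mid in the frame of tray_three between 0.074 and 0.104 m and z of eyepiece_mid in the frame of tray_three between 0.029 and 0.037 m and x of objective_short_mid in the frame of tray_two between -0.015 and 0.015 m and y of objective_short_mid in the frame of tray_two between 0.0295 and 0.0595 m and z of objective_short_mid in the frame of tray_two between 0.017 and 0.025 m and x of condenser_mid in the frame of tray_two between -0.015 and 0.015 m and y of condenser_mid in the frame of tray_two between -0.0595 and -0.0295 m and z of condenser_mid in the frame of tray_two between 0.018 and 0.026 m); the robot touches nothing.
It fails at once if the culture dish, oil bottle or canister is pushed more than 20 mm or knocked over (distance of any of culture_dish_mid, oil_bottle_mid, canister_mid from where it was at the start of the episode above 0.02 m).
It fails at once if a kit part is tipped over (angle between any of objective_long_mid, objective_short_mid, eyepiece_mid, filter_cube_mid, condenser_mid's own z axis and vertical above 0.6 rad).
It fails at once if a kit part is dropped (falls free by more than about 25 mm) ((contact force between objective_long and the fingers below 0.05 N and linear speed of objective_long above 0.7 m/s) or (contact force between objective_short and the fingers below 0.05 N and linear speed of objective_short above 0.7 m/s) or (contact force between eyepiece and the fingers below 0.05 N and linear speed of eyepiece above 0.7 m/s) or (contact force between filter_cube and the fingers below 0.05 N and linear speed of filter_cube above 0.7 m/s) or (contact force between condenser and the fingers below 0.05 N and linear speed of condenser above 0.7 m/s)).
It also fails if it takes over 122 s, if anything falls off the work surface, if the arm or the gripper's body presses on something with over 40 N, if the wrist force passes 120 N, or if a joint passes its speed limit or range.

### The arm

A 7-joint arm with a two-finger parallel gripper is mounted at the origin on the work surface. World frame = base frame: x ahead of the robot, y to its left, z up, the work surface at z = 0. Lengths are in mm, angles in rad, forces in N, time in s.
With the tool pointing down it reaches from about 400 to 875 mm from the base axis. Payload 4.4 kg.
Tool frame: the origin (TCP) lies at the very end of the fingers, on their centre line; the grasp point (between the pads) lies 19 mm behind it; y points along the fingers, x is the direction in which the jaws open and shut, and the axes are right-handed (so a half turn about y gives the same grasp; the last joint's range is limited). The gripper opens to 85 mm and grips with 20 to 120 N. Pads are 22 mm wide; open, the fingers measure 114 mm over their backs; the gripper's body (76 mm by 85 mm) begins 54 mm behind the grasp point. The pads swing forward as they close: fully open they stand 13 mm farther back than shut.
Start: joints at [1.163, 0.628, 0.038, 1.517, -0.027, 0.996, -0.02], TCP at [217.897, -612.404, 231.313] pointing down, gripper open.
Joint ranges: [-3.06, 3.06], [-0.37, 2.12], [-1.25, 1.32], [0.18, 2.47], [-1.1, 4.24], [0.23, 1.98], [-2.94, 2.94]. Speed limits (rad/s): [2.57, 2.57, 3.14, 3.14, 3.14, 3.14, 3.14].

### API

Orientations are given as [roll, pitch, yaw] about the fixed x, y, z axes, in that order (R = Rz(yaw) Ry(pitch) Rx(roll)).
In Python, from cell import ctrl, get_image, nets gives the robot as it stands. The module is installed in compiled form; this text tells all that it offers.
- The arm moves only by the tool step_arm, never from a script. Its argument "moves" is text: rows parted by semicolons, each of 7 numbers parted by spaces: the shift along the tool's x, y, z normalised to -1 to 1, where 1 is 0.05 m, then the turn, a rotation vector about the tool's x, y, z normalised to -1 to 1, where 1 is 0.12 rad, then the opening, from 0 (shut) to 1 (fully open). A call has 1 to 20 rows; each row shifts and turns the commanded pose from where the row before left it, along the tool's axes as they then stand; what a row does not reach is not made up. A row lasts 1/10 s, in which the tool goes at most 50 mm and 8.59 degrees, less where a joint would pass 70% of its speed; a pose out of reach is approached as far as the arm can. A call with a number of a shift or a turn outside -1 to 1 is refused whole. A call with a gripper value outside its range is refused whole. The fingers move at their own pace and stop on an object; the grip force is fixed at half the most. Time passes only in rows, so rows that do not move let the fingers close. It gives the time, the measured TCP pose, the force and the opening at its end, in the units of the state.
- ctrl.read_state(): the state, without advancing time (a new reading comes with each control period).
- get_image(name): name is "side" or "top"; returns a dict with "color" (420x560x3 uint8, blue, green, red), "vertical_fov" (degrees; the focal length in pixels is half the picture's height over the tangent of half this angle, whatever the lens; pixels are square), "cx", "cy" (the principal point, pixels), "k1" (the pictures are not rectified: a ray, as slopes to the right and down, at radius r is drawn at 1 + k1 r^2 times it, then the intrinsics apply), "R" (3x3) and "t" (3): a world point X has camera coordinates R X + t. Camera axes: x right, y down, z forward; pixel columns grow to the right and rows downward; lengths in mm; the calibration is good to about 2 mm. A picture is of the moment at which its call begins. There is no depth.
- ctrl.finish_job(): hands the job in, once; it reports no verdict.
Trained networks look in a picture, given as the dict that the camera call returned (one of the last four; its "shot" number tells which), for a name from the list of things; names that differ only in an ending like _2 or _b are one class to them, and where a whole thing is asked for, a point or a joint stands for the part that bears it (a point fixed in the world has none). Each returns a list of dicts, best first, with "conf" (0 to 1); they miss things now and then, are a little off and sometimes report something else, mostly with a low value. They report only what shows in the picture. A call takes as long as a camera call. They do not tell look-alikes from the thing itself.
- nets.find_in(picture, target): "position" ([x, y, z] in mm, in world coordinates, good to about 4 mm: the middle of the surface that is visible of it).
- nets.cut_out(picture, target): "pixels" (420x560 bool, what is visible of it).
- nets.place_of(picture, target): "position" ([x, y, z] in mm, in world coordinates, good to about 4 mm: a listed point, or the origin of a listed thing).
The state is a dict: "clock": time; "qpos": joint angles; "qd": joint speeds; "tau": joint torques, N m; "eef_pos": TCP position; "tool_rot": TCP orientation; "force": force on the tool from outside, world axes, zero at the start; "torque": the same for the moment, N m; "width": finger opening in mm.
Only numpy, scipy, OpenCV 4.12 (cv2) and the standard library are available. Lean on these libraries where they do the work, as an engineer would, in place of code of your own. Each camera call takes 0.05 s, during which the arm holds its last target.

## Working session

There is one attempt and no reset: what is moved stays moved. The work goes in short steps, Python scripts to look and compute and a tool call to move; the robot and the scene stay as the last step left them, time stands still between calls to the robot, and variables do not carry over. Pictures are saved under pics/ and viewed, and the job is handed in when it is done.

Besides the shell and the picture viewer there is one more tool, called after "Emit:" by a JSON object that holds its "method" and its "body". step_arm: Moves the arm, as the interface text tells. Scaled input: -1 to 1 covers 0.05 m each way for a shift and 0.12 rad each way for a turn. Its arguments: {"type":"object","properties":{"moves":{"type":"string"}},"required":["moves"]}

```bash
mkdir -p pics
python3 - <<'E'
from cell import ctrl,get_image,nets
import cv2,pickle
s=ctrl.read_state();print(s['clock'],s['eef_pos'],s['tool_rot'],s['width'])
for n in('side','top'):
    p=get_image(n);cv2.imwrite(f'pics/{n}0.png',p['color']);pickle.dump(p,open(f'{n}0.pkl','wb'))
    print(n,p['vertical_fov'],p['cx'],p['cy'],p['k1'],p['R'],p['t'])
    for o in ['objective_long_mid','objective_short_mid','eyepiece_mid','filter_cube_mid','condenser_mid','tray_three','tray_two','culture_dish_mid','oil_bottle_mid','canister_mid']:
        print(o,[([round(float(v)) for v in d['position']],round(d['conf'],2)) for d in nets.place_of(p,o)])
E
```

```text
0.0 [ 217.68952766 -611.78953899  230.41117151] [-1.57080395  0.00191851 -1.22902669] 85.41604669266748
side 52.696222452024934 277.2851025084726 210.79249026466397 0.04242351925516118 [[-0.9020014  -0.43171044 -0.00442403]
 [-0.31164899  0.65817211 -0.68533523]
 [ 0.29877815 -0.6167946  -0.72821429]] [486.0379314  137.56171103 806.92915617]
objective_long_mid [([652, 126, 37], 0.78)]
objective_short_mid [([453, 38, 29], 0.63), ([434, 385, 21], 0.62)]
eyepiece_mid [([450, 278, 38], 0.79)]
filter_cube_mid [([454, 42, 30], 0.97), ([341, -37, 22], 0.85), ([333, 58, 21], 0.74)]
condenser_mid [([547, 264, 28], 0.68)]
tray_three [([599, -197, 0], 0.98)]
tray_two [([433, -235, 0], 0.66)]
culture_dish_mid [([458, 152, 14], 0.64), ([653, 126, 36], 0.49), ([437, -237, 0], 0.46)]
oil_bottle_mid [([541, 60, 42], 0.69)]
canister_mid [([559, 162, 33], 0.81), ([539, 59, 42], 0.44)]
top 52.16683266736036 277.1513151379295 214.71284417446222 -0.005650432583722546 [[ 0.01000375 -0.99993222  0.0059559 ]
 [-0.99591395 -0.0104978  -0.08969508]
 [ 0.08975152 -0.00503428 -0.99595146]] [ 47.37512825 519.07019934 996.40263036]
objective_long_mid [([652, 125, 41], 0.6)]
objective_short_mid [([435, 381, 24], 0.47)]
eyepiece_mid [([445, 282, 37], 0.49)]
filter_cube_mid [([340, -40, 19], 0.75), ([340, 56, 22], 0.73), ([454, 38, 28], 0.59), ([560, 161, 32], 0.16)]
condenser_mid [([547, 264, 24], 0.84)]
tray_three []
tray_two [([435, -232, -3], 0.76)]
culture_dish_mid [([452, 146, 15], 0.75)]
oil_bottle_mid [([538, 59, 43], 0.57)]
canister_mid [([557, 163, 30], 0.73)]
```

View pics/side0.png

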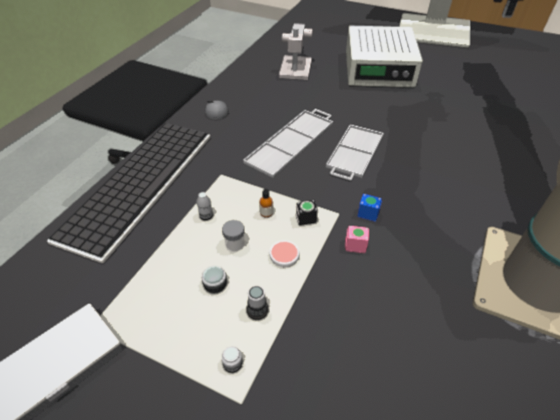

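View pics/top0.png

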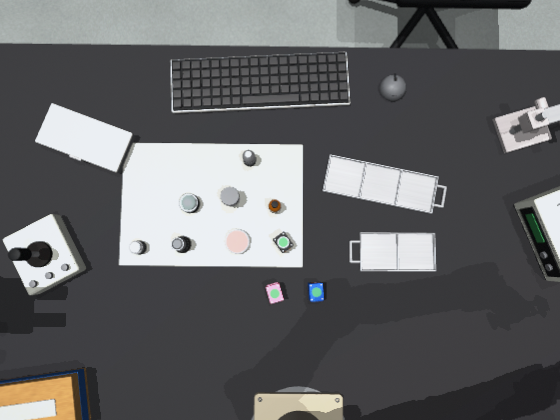

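```bash
cat > h.py <<'E'
import numpy as np,cv2,pickle
def cam(p):
    f=p['color'].shape[0]/2/np.tan(np.radians(p['vertical_fov'])/2);return f
def proj(p,X):
    X=np.atleast_2d(np.asarray(X,float));c=X@np.asarray(p['R']).T+np.asarray(p['t']);s=c[:,:2]/c[:,2:]
    s=s*(1+p['k1']*(s**2).sum(1,keepdims=True));return s*cam(p)+[p['cx'],p['cy']]
def back(p,uv,z):
    s=(np.asarray(uv,float)-[p['cx'],p['cy']])/cam(p);q=s.copy()
    for _ in range(10): q=s/(1+p['k1']*(q**2).sum())
    R=np.asarray(p['R']);t=np.asarray(p['t']);C=-R.T@t;d=R.T@np.array([*q,1]);return C+d*(z-C[2])/d[2]
# profiles: list of (z,r)
PR={'objective_long_mid':[(0,16),(8,16),(8,15),(46,15),(64,7.5)],
'objective_short_mid':[(0,17),(8,17),(8,16),(29,16),(29,12.5),(36,12.5)],
'eyepiece_mid':[(0,21),(9,21),(9,17),(34,17),(34,15),(60,15)],
'condenser_mid':[(0,23),(27,23),(27,19),(33,16),(38,5)],
'culture_dish_mid':[(0,30),(14,30)],'oil_bottle_mid':[(0,15),(45,15),(55,8),(68,8)],'canister_mid':[(0,22.5),(52,22.5)]}
def sil(p,name,x,y,z0=6,yaw=0,sc=4):
    H,W=p['color'].shape[:2];m=np.zeros((H*sc,W*sc),np.uint8)
    if name=='filter_cube_mid':
        c,s=np.cos(yaw),np.sin(yaw);P=[(x+c*a-s*b,y+s*a+c*b,z0+h) for a in(-20,20) for b in(-16,16) for h in(0,42)]
        L=[P]
    else:
        a=np.linspace(0,2*np.pi,40);pr=PR[name];L=[]
        for (z1,r1),(z2,r2) in zip(pr,pr[1:]):
            L.append([(x+r*np.cos(t),y+r*np.sin(t),z0+z) for z,r in((z1,r1),(z2,r2)) for t in a])
    for P in L:
        q=((proj(p,P)+.5)*sc).round().astype(np.int32);cv2.fillConvexPoly(m,cv2.convexHull(q),255)
    return cv2.resize(m,(W,H),interpolation=cv2.INTER_AREA)/255.
E
python3 - <<'E'
from h import *
for n,b in(('side',(180,180,160,200)),('top',(120,140,190,130))):
    p=pickle.load(open(n+'0.pkl','rb'));x,y,w,h=b
    c=p['color'][y:y+h,x:x+w];k=min(800/w,600/h)
    cv2.imwrite(f'pics/{n}0z.png',cv2.resize(c,None,fx=k,fy=k,interpolation=cv2.INTER_CUBIC))
for n,b in(('side',(240,100,150,85)),('top',(320,145,130,135))):
    p=pickle.load(open(n+'0.pkl','rb'));x,y,w,h=b
    c=p['color'][y:y+h,x:x+w];k=min(800/w,600/h);print(n,k)
    cv2.imwrite(f'pics/{n}0t.png',cv2.resize(c,None,fx=k,fy=k,interpolation=cv2.INTER_CUBIC))
E
```

```text
side 5.333333333333333
top 4.444444444444445
```

View pics/side0z.png

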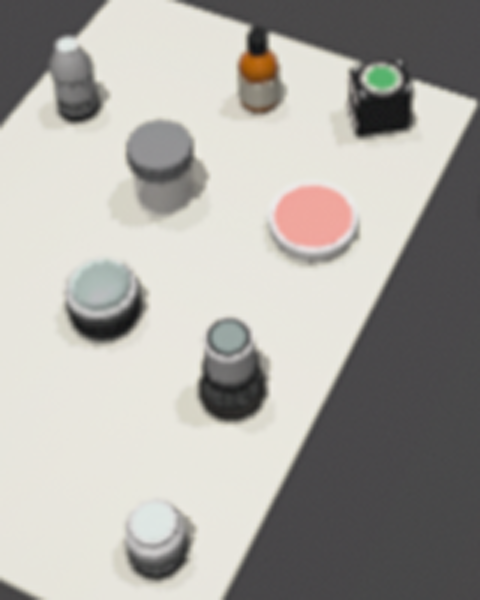

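View pics/top0z.png

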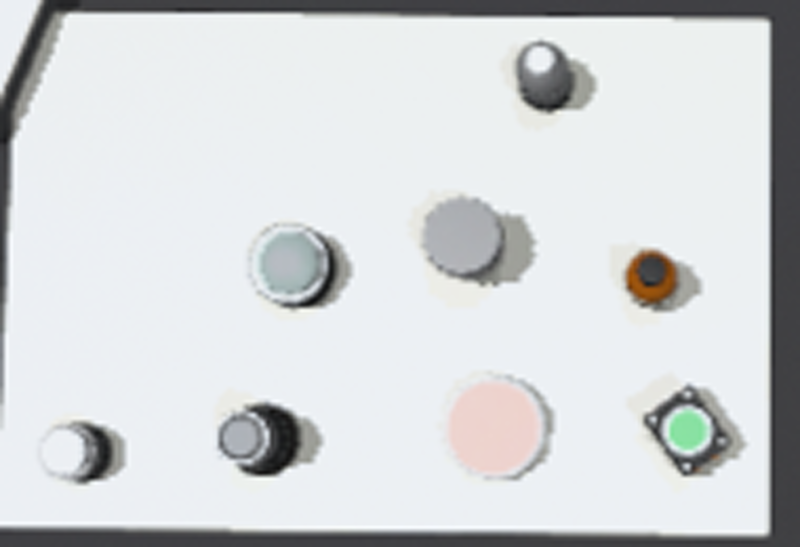

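View pics/top0t.png

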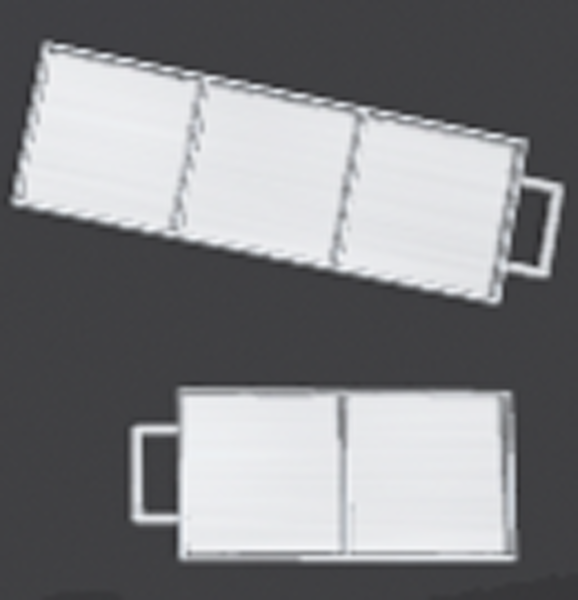

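View pics/side0t.png

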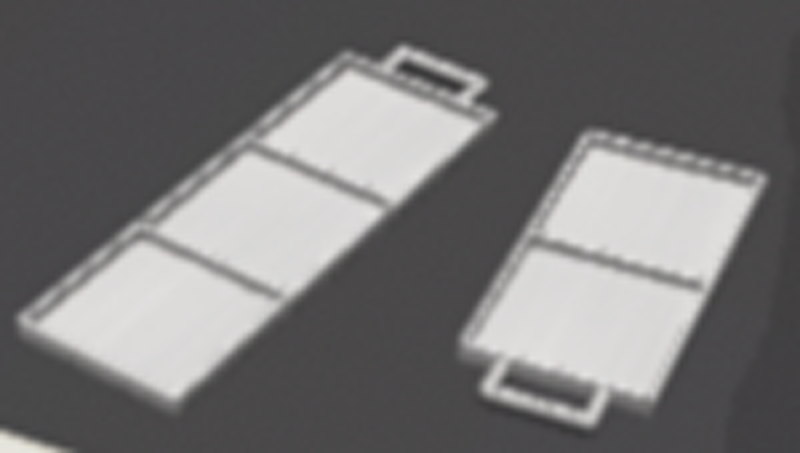

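```bash
cat > fit.py <<'E'
from h import *
from cell import get_image,nets
from scipy.optimize import minimize,least_squares
P={n:get_image(n) for n in('side','top')}
init={'objective_long_mid':(652,126),'objective_short_mid':(434,383),'eyepiece_mid':(448,280),'condenser_mid':(547,264),'filter_cube_mid':(454,40),'culture_dish_mid':(455,149),'oil_bottle_mid':(540,59),'canister_mid':(558,162)}
for o,g in init.items():
    M={}
    for n,p in P.items():
        for d in nets.cut_out(p,o):
            m=d['pixels'];ys,xs=np.nonzero(m);u=proj(p,[*g,20])[0]
            if np.hypot(xs.mean()-u[0],ys.mean()-u[1])<15: M[n]=m.astype(float);break
    def cost(v,ks):
        c=0
        for k in ks:
            s=sil(P[k],o,v[0],v[1],yaw=v[2] if len(v)>2 else 0);c+=np.abs(s-M[k]).sum()/M[k].sum()
        return c
    out=[]
    for ks in [[k] for k in M]+[list(M)]:
        best=None
        for yw in ([0,.4,.8,1.2] if 'cube' in o else [None]):
            v0=list(g)+([yw] if yw is not None else [])
            S=np.array([v0]+[[v0[j]+(6 if j<2 else .3)*(i==j) for j in range(len(v0))] for i in range(len(v0))])
            r=minimize(cost,v0,args=(ks,),method='Nelder-Mead',options=dict(initial_simplex=S,xatol=.05,fatol=1e-4))
            if 'cube' in o and len(ks)==2: print('   ',r.x.round(2),round(r.fun,3))
            if best is None or r.fun<best.fun:best=r
        out.append((ks,best.x.round(2),round(best.fun,3)))
    print(o,out)
cr={'tray_three':(270,[(45,43),(525,140),(497,302),(13,205)],[(46,135),(46,-135),(-46,-135),(-46,135)]),
'tray_two':(181,[(178,389),(511,392),(516,559),(180,559)],[(46,90.5),(46,-90.5),(-46,-90.5),(-46,90.5)])}
for t,(L,px,mo) in cr.items():
    w=np.array([back(P['top'],(u/4.4444+320-.4,v/4.4444+145-.4),10)[:2] for u,v in px]);mo=np.array(mo,float)
    f=lambda a:((mo@np.array([[np.cos(a[2]),np.sin(a[2])],[-np.sin(a[2]),np.cos(a[2])]])+a[:2])-w).ravel()
    r=least_squares(f,[500,-200,0]);print(t,r.x,r.fun.round(1))
cs={'tray_three':[(347,55),(495,113),(178,408-8),(20,318)],'tray_two':[(588,133),(765,178),(655,405-6),(463,348)]}
ms={'tray_three':[(46,-135),(-46,-135),(-46,135),(46,135)],'tray_two':[(46,-90.5),(-46,-90.5),(-46,90.5),(46,90.5)]}
for t in cs:
    w=np.array([back(P['side'],(u/5.3333+240-.4,v/5.3333+100-.4),10)[:2] for u,v in cs[t]]);mo=np.array(ms[t],float)
    f=lambda a:((mo@np.array([[np.cos(a[2]),np.sin(a[2])],[-np.sin(a[2]),np.cos(a[2])]])+a[:2])-w).ravel()
    r=least_squares(f,[500,-200,0]);print(t,r.x,r.fun.round(1))
E
python3 fit.py
```

```text
objective_long_mid [(['side'], array([652.84, 120.02]), np.float64(0.115)), (['top'], array([654.53, 121.41]), np.float64(0.128)), (['side', 'top'], array([653.52, 120.79]), np.float64(0.27))]
objective_short_mid [(['side'], array([437.38, 382.89]), np.float64(0.066)), (['top'], array([439.64, 381.83]), np.float64(0.093)), (['side', 'top'], array([438.48, 382.08]), np.float64(0.215))]
eyepiece_mid [(['side'], array([445.21, 277.78]), np.float64(0.088)), (['top'], array([447.48, 278.79]), np.float64(0.087)), (['side', 'top'], array([446.94, 277.52]), np.float64(0.224))]
condenser_mid [(['side'], array([544.73, 262.64]), np.float64(0.054)), (['top'], array([546.04, 262.87]), np.float64(0.045)), (['side', 'top'], array([545.36, 262.75]), np.float64(0.118))]
    [454.6   37.67   0.6 ] 0.296
    [454.21  38.6    0.57] 0.303
    [454.62  38.09   0.64] 0.298
    [454.48  37.97   0.57] 0.296
filter_cube_mid [(['side'], array([452.27,  38.2 ,   0.6 ]), np.float64(0.063)), (['top'], array([456.31,  38.39,   0.6 ]), np.float64(0.127)), (['side', 'top'], array([454.6 ,  37.67,   0.6 ]), np.float
[... 225 characters left out ...]
de'], array([538.02,  58.28]), np.float64(0.11)), (['side'], array([538.02,  58.28]), np.float64(0.11))]
canister_mid [(['side'], array([558.44, 160.53]), np.float64(0.145)), (['top'], array([561.15, 164.07]), np.float64(0.226)), (['side', 'top'], array([558.59, 162.29]), np.float64(0.371))]
tray_three [ 5.98901184e+02 -1.97053593e+02 -1.90257603e-01] [ 0.4  1.   0.3 -0.9 -0.7 -0.9  0.   0.9]
tray_two [ 4.34712722e+02 -2.36494881e+02  5.42330103e-03] [ 0.4  0.2  1.2 -0.3 -1.1 -0.1 -0.4  0.1]
tray_three [ 5.96463124e+02 -1.97291857e+02 -1.93923932e-01] [ 0.6 -1.7 -1.  -0.1  0.4 -0.  -0.   1.8]
tray_two [ 4.31456203e+02 -2.34830908e+02  1.45887058e-02] [ 0.9 -0.3 -0.3 -0.8 -1.6  1.8  1.  -0.7]
```

```bash
cat > go.py <<'E'
import sys,numpy as np
from cell import ctrl
from scipy.spatial.transform import Rotation as Ro
s=ctrl.read_state();R=Ro.from_euler('xyz',s['tool_rot']).as_matrix()
print('t',round(s['clock'],2),'pos',np.round(s['eef_pos'],1),'rot',np.round(s['tool_rot'],3),'w',round(s['width'],1),'F',np.round(s['force'],1),'q7',s['qpos'].__getitem__(6))
# args: waypoints x,y,z ; N auto at max m mm per row
cur=np.array(s['eef_pos'])
for a in sys.argv[1:]:
    *w,m=map(float,a.split(','));w=np.array(w);d=w-cur;n=int(np.ceil(np.linalg.norm(d)/m));print(w,'rows',n,'each',(R.T@d/50/n).round(3));cur=w
E
python3 go.py
```

```text
t 2.0 pos [ 217.9 -612.4  231.3] rot [-1.571  0.    -1.229] w 85.5 F [-0.7  0.9  0.2] q7 -0.02004769566159424
```

Emit:
{"method": "step_arm", "body": {"moves": "0 0 0 0 -0.72 0 1;0 0 0 0 -0.72 0 1;0 0 0 0 -0.72 0 1;0 0 0 0 0 0 1"}}

```text
clock: 2.4
eef_pos: [217.8, -612.5, 231.3]
tool_rot: [-1.571, -0.0, -0.97]
force: [-0.5, 0.2, -0.2]
width: 85.3
```

```bash
python3 go.py 454.5,38,130,40 454.5,38,10,30
```

```text
t 2.4 pos [ 217.8 -612.5  231.3] rot [-1.571 -0.    -0.97 ] w 85.3 F [-0.5  0.2 -0.2] q7 0.19666029920589642
[454.5  38.  130. ] rows 18 each [-0.447  0.113  0.626]
[454.5  38.   10. ] rows 4 each [-0.   0.6 -0. ]
```

Emit:
{"method": "step_arm", "body": {"moves": "-0.447 0.113 0.626 0 0 0 1;-0.447 0.113 0.626 0 0 0 1;-0.447 0.113 0.626 0 0 0 1;-0.447 0.113 0.626 0 0 0 1;-0.447 0.113 0.626 0 0 0 1;-0.447 0.113 0.626 0 0 0 1;-0.447 0.113 0.626 0 0 0 1;-0.447 0.113 0.626 0 0 0 1;-0.447 0.113 0.626 0 0 0 1;-0.447 0.113 0.626 0 0 0 1;-0.447 0.113 0.626 0 0 0 1;-0.447 0.113 0.626 0 0 0 1;-0.447 0.113 0.626 0 0 0 1;-0.447 0.113 0.626 0 0 0 1;-0.447 0.113 0.626 0 0 0 1;-0.447 0.113 0.626 0 0 0 1;-0.447 0.113 0.626 0 0 0 1;-0.447 0.113 0.626 0 0 0 1;0 0 0 0 0 0 1;0 0 0 0 0 0 1"}}

```text
clock: 4.4
eef_pos: [455.2, 38.8, 129.5]
tool_rot: [-1.571, -0.0, -0.969]
force: [0.2, 0.0, -0.2]
width: 85.3
```

```bash
python3 go.py 454.5,38,10,20
```

```text
t 4.4 pos [455.2  38.8 129.5] rot [-1.571 -0.    -0.969] w 85.3 F [ 0.2  0.  -0.2] q7 -1.104881419077318
[454.5  38.   10. ] rows 6 each [ 0.001  0.398 -0.003]
```

Emit:
{"method": "step_arm", "body": {"moves": "0 0.5 -0.02 0 0 0 1;0 0.5 0 0 0 0 1;0 0.5 0 0 0 0 1;0 0.4 0 0 0 0 1;0 0.3 0 0 0 0 1;0 0.19 0 0 0 0 1;0 0 0 0 0 0 1;0 0 0 0 0 0 0;0 0 0 0 0 0 0;0 0 0 0 0 0 0;0 0 0 0 0 0 0;0 0 0 0 0 0 0;0 0 0 0 0 0 0;0 0 0 0 0 0 0;0 0 0 0 0 0 0"}}

```text
clock: 5.9
eef_pos: [451.5, 36.0, 21.6]
tool_rot: [-1.583, 0.002, -0.969]
force: [-1.2, -0.3, 5.0]
width: 31.2
```

```bash
python3 go.py
python3 - <<'E'
from cell import get_image
import cv2
p=get_image('side');c=p['color'][150:270,220:380];cv2.imwrite('pics/g1.png',cv2.resize(c,None,fx=4.5,fy=4.5,interpolation=cv2.INTER_CUBIC))
E
```

```text
t 5.9 pos [451.5  36.   21.6] rot [-1.583  0.002 -0.969] w 31.2 F [-1.2 -0.3  5. ] q7 -1.579256109800966
```

View pics/g1.png

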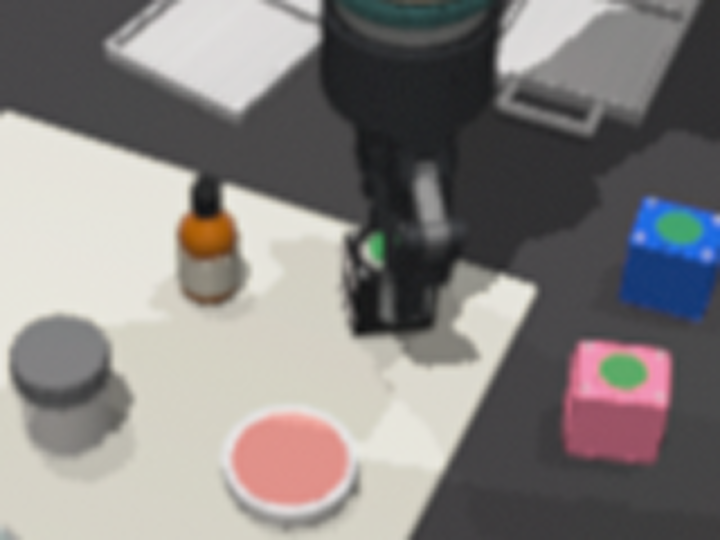

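```bash
python3 -c "
from cell import ctrl;s=ctrl.read_state();print(s['qpos'].tolist() if hasattr(s['qpos'],'tolist') else s['qpos'], s['tau'])"; python3 go.py 454.5,38,110,20
```

```text
[-0.038715010371135526, 0.7502904980420064, -0.15484091105151285, 2.1914963535953507, 0.4687722491510306, 0.24254532301435255, -1.5792687280155988] [ 3.54231801e-02 -4.51460016e+01 -1.02252681e+00 -4.68649775e+00
  3.72265046e-02 -1.39626483e-01  1.33008728e-02]
t 5.95 pos [451.5  36.   21.6] rot [-1.583  0.002 -0.969] w 31.2 F [-0.3 -0.6  5.9] q7 -1.5792687280155988
[454.5  38.  110. ] rows 5 each [-0.    -0.354  0.01 ]
```

Emit:
{"method": "step_arm", "body": {"moves": "0 -0.1 0 0 0 0 0;0 -0.3 0 0 0 0 0;0 -0.5 0 0 0 0 0;0 -0.6 0 0 0 0 0;0 -0.6 0 0 0 0 0;0 -0.3 0 0 0 0 0;0 0 0 0 0 0 0"}}

```text
clock: 6.65
eef_pos: [453.9, 36.6, 143.0]
tool_rot: [-1.579, 0.001, -0.969]
force: [-0.2, -0.1, -0.9]
width: 31.3
```

```bash
python3 go.py 598,-197,130,25 598,-197,18.6,20
python3 - <<'E'
from cell import get_image
import cv2
p=get_image('side');c=p['color'][120:270,220:400];cv2.imwrite('pics/g2.png',cv2.resize(c,None,fx=4,fy=4,interpolation=cv2.INTER_CUBIC))
E
```

```text
t 6.65 pos [453.9  36.6 143. ] rot [-1.579e+00  1.000e-03 -9.690e-01] w 31.3 F [-0.2 -0.1 -0.9] q7 -1.4657844080488898
[ 598. -197.  130.] rows 11 each [ 0.498  0.024 -0.024]
[ 598.  -197.    18.6] rows 6 each [0.    0.371 0.003]
```

View pics/g2.png

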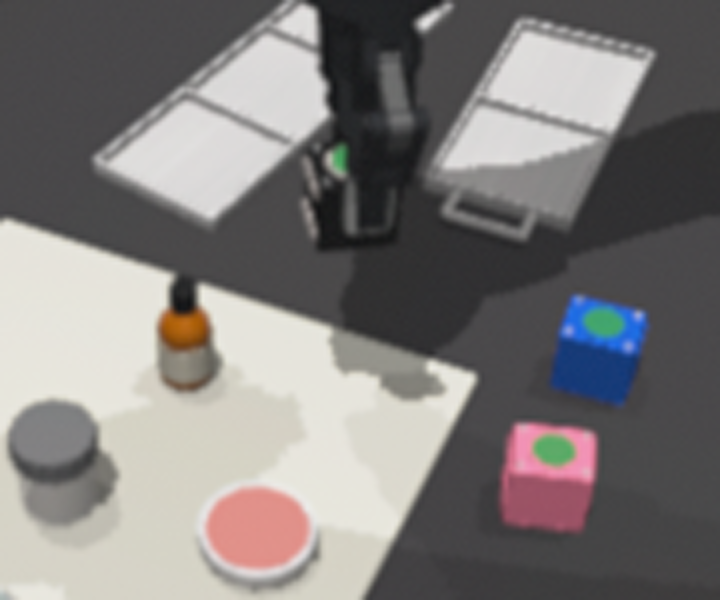

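```bash
python3 go.py 595,-199,125,25
```

```text
t 6.7 pos [453.1  36.4 141.7] rot [-1.581  0.002 -0.969] w 30.9 F [-0.3 -0.  -1.4] q7 -1.4663526770481732
[ 595. -199.  125.] rows 12 each [ 0.457  0.027 -0.027]
```

Emit:
{"method": "step_arm", "body": {"moves": "0.3 0.03 -0.03 0 0 0 0;0.5 0.03 -0.03 0 0 0 0;0.5 0.03 -0.03 0 0 0 0;0.5 0.03 -0.03 0 0 0 0;0.5 0.03 -0.03 0 0 0 0;0.5 0.03 -0.03 0 0 0 0;0.5 0.03 -0.03 0 0 0 0;0.5 0.03 -0.03 0 0 0 0;0.5 0.03 -0.03 0 0 0 0;0.5 0.03 -0.03 0 0 0 0;0.5 0.03 -0.03 0 0 0 0;0.2 0 0 0 0 0 0;0 0 0 0 0 0 0;0 0 0 0 0 0 0"}}

```text
clock: 8.1
eef_pos: [593.5, -198.6, 123.0]
tool_rot: [-1.584, 0.005, -0.968]
force: [-0.1, 0.9, -1.4]
width: 31.1
```

```bash
python3 go.py 595,-199,19.5,20
```

```text
t 8.1 pos [ 593.5 -198.6  123. ] rot [-1.584  0.005 -0.968] w 31.1 F [-0.1  0.9 -1.4] q7 -1.0125897784801612
[ 595.  -199.    19.5] rows 6 each [0.006 0.345 0.008]
```

Emit:
{"method": "step_arm", "body": {"moves": "0 0.3 0.02 0 0 0 0;0 0.4 0.02 0 0 0 0;0 0.4 0 0 0 0 0;0 0.4 0 0 0 0 0;0 0.3 0 0 0 0 0;0 0.15 0 0 0 0 0;0 0.05 0 0 0 0 0;0 0.03 0 0 0 0 0;0 0 0 0 0 0 0;0 0 0 0 0 0 0"}}

```text
clock: 9.1
eef_pos: [595.5, -199.3, 23.2]
tool_rot: [-1.582, 0.002, -0.969]
force: [-0.1, 0.2, -1.7]
width: 31.1
```

```bash
python3 go.py 595,-199,19.5,20;python3 - <<'E'
from cell import get_image
import cv2
p=get_image('side');c=p['color'][80:200,220:400];cv2.imwrite('pics/g3.png',cv2.resize(c,None,fx=4.4,fy=4.4,interpolation=cv2.INTER_CUBIC))
E
```

```text
t 9.1 pos [ 595.5 -199.3   23.2] rot [-1.582  0.002 -0.969] w 31.1 F [-0.1  0.2 -1.7] q7 -1.0707832949245593
[ 595.  -199.    19.5] rows 1 each [-0.01   0.074 -0.005]
```

View pics/g3.png

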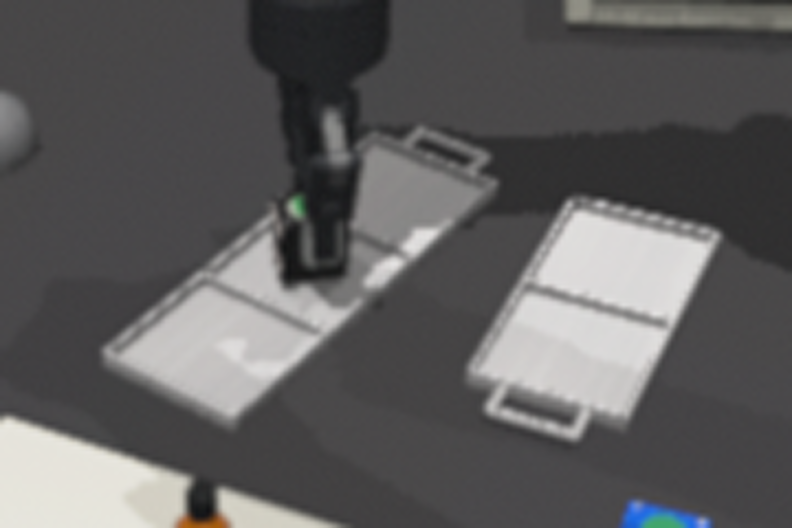

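Emit:
{"method": "step_arm", "body": {"moves": "0 0.03 0 0 0 0 0;0 0.03 0 0 0 0 0;0 0.03 0 0 0 0 0;0 0 0 0 0 0 0;0 0 0 0 0 0 0"}}

```text
clock: 9.65
eef_pos: [595.0, -199.2, 18.7]
tool_rot: [-1.583, 0.002, -0.969]
force: [-1.9, 0.7, 5.8]
width: 31.3
```

Emit:
{"method": "step_arm", "body": {"moves": "0 0 0 0 0 0 0.5;0 0 0 0 0 0 0.5;0 0 0 0 0 0 0.5;0 0 0 0 0 0 0.55;0 -0.2 0 0 0 0 0.55;0 -0.5 0 0 0 0 0.6;0 -0.8 0 0 0 0 0.6;0 -0.8 0 0.1 0 0 0.6;0 0 0 0 0 0 0.6"}}

```text
clock: 10.55
eef_pos: [600.3, -199.4, 139.4]
tool_rot: [-1.564, -0.006, -0.97]
force: [0.2, -0.0, 0.4]
width: 51.1
```

```bash
python3 go.py 653.5,121,140,30;python3 - <<'E'
from cell import get_image
import cv2
p=get_image('side');c=p['color'][80:200,220:400];cv2.imwrite('pics/g4.png',cv2.resize(c,None,fx=4.4,fy=4.4,interpolation=cv2.INTER_CUBIC))
E
```

```text
t 10.55 pos [ 600.3 -199.4  139.4] rot [-1.564 -0.006 -0.97 ] w 51.1 F [ 0.2 -0.   0.4] q7 -1.0044556675860477
[653.5 121.  140. ] rows 11 each [-0.426 -0.001  0.409]
```

View pics/g4.png

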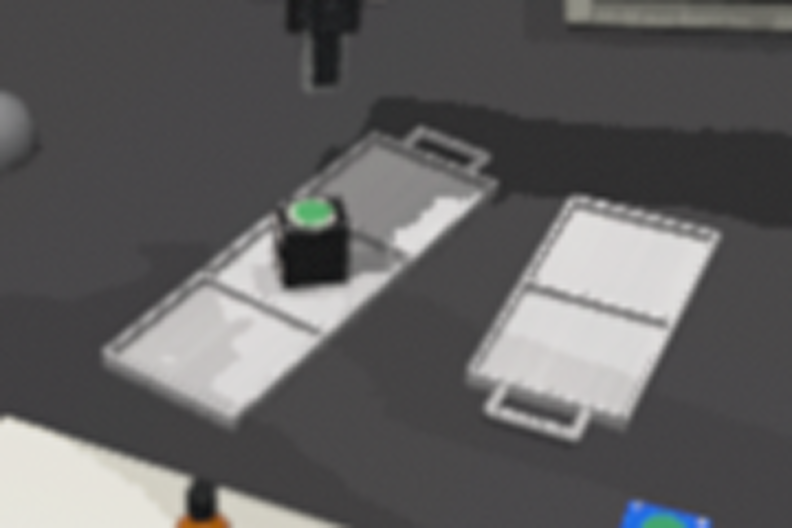

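Emit:
{"method": "step_arm", "body": {"moves": "-0.3 0 0.3 0 0 0 1;-0.43 0 0.41 0 0 0 1;-0.43 0 0.41 0 0 0 1;-0.43 0 0.41 0 0 0 1;-0.43 0 0.41 0 0 0 1;-0.43 0 0.41 0 0 0 1;-0.43 0 0.41 0 0 0 1;-0.43 0 0.41 0 0 0 1;-0.43 0 0.41 0 0 0 1;-0.43 0 0.41 0 0 0 1;-0.43 0 0.41 0 0 0 1;-0.1 0 0.1 0 0 0 1;0 0 0 0 0 0 1;0 0 0 0 0 0 1"}}

```text
clock: 12.0
eef_pos: [648.3, 120.5, 132.7]
tool_rot: [-1.574, 0.002, -0.97]
force: [1.2, 0.3, -0.1]
width: 85.5
```

```bash
python3 go.py 653.5,121,100,30 653.5,121,17,20
```

```text
t 12.0 pos [648.3 120.5 132.7] rot [-1.574  0.002 -0.97 ] w 85.5 F [ 1.2  0.3 -0.1] q7 -1.4687881194678207
[653.5 121.  100. ] rows 2 each [0.026 0.327 0.047]
[653.5 121.   17. ] rows 5 each [0.001 0.332 0.001]
```

Emit:
{"method": "step_arm", "body": {"moves": "0.05 0.4 0.09 0 0 0 1;0 0.35 0 0 0 0 1;0 0 0 0 0 0 1;0 0 0 0 0 0 1"}}

```text
clock: 12.4
eef_pos: [653.7, 121.2, 95.9]
tool_rot: [-1.572, 0.002, -0.971]
force: [-0.0, 0.3, -0.5]
width: 85.7
```

```bash
python3 go.py 653.5,121,17,20
```

```text
t 12.4 pos [653.7 121.2  95.9] rot [-1.572  0.002 -0.971] w 85.7 F [-0.   0.3 -0.5] q7 -1.4823175795486911
[653.5 121.   17. ] rows 4 each [ 0.001  0.394 -0.001]
```

Emit:
{"method": "step_arm", "body": {"moves": "0 0.35 0 0 0 0 1;0 0.4 0 0 0 0 1;0 0.4 0 0 0 0 1;0 0.3 0 0 0 0 1;0 0.13 0 0 0 0 1;0 0 0 0 0 0 1;0 0 0 0 0 0 0;0 0 0 0 0 0 0;0 0 0 0 0 0 0;0 0 0 0 0 0 0;0 0 0 0 0 0 0;0 0 0 0 0 0 0;0 0 0 0 0 0 0;0 0 0 0 0 0 0"}}

```text
clock: 13.8
eef_pos: [654.2, 123.4, 17.8]
tool_rot: [-1.57, 0.002, -0.969]
force: [-0.9, -0.8, 5.5]
width: 28.3
```

```bash
python3 go.py 653.5,121,140,20
```

```text
t 13.8 pos [654.2 123.4  17.8] rot [-1.57   0.002 -0.969] w 28.3 F [-0.9 -0.8  5.5] q7 -1.5170462182362139
[653.5 121.  140. ] rows 7 each [ 0.004 -0.349 -0.005]
```

Emit:
{"method": "step_arm", "body": {"moves": "0 -0.1 0 0 0 0 0;0 -0.3 0 0 0 0 0;0 -0.5 0 0 0 0 0;0 -0.6 0 0 0 0 0;0 -0.6 0 0 0 0 0;0 -0.4 0 0 0 0 0;0 0 0 0 0 0 0;0 0 0 0 0 0 0"}}

```text
clock: 14.6
eef_pos: [653.7, 122.8, 142.2]
tool_rot: [-1.571, 0.002, -0.969]
force: [0.3, -0.1, -1.7]
width: 28.3
```

```bash
python3 go.py 581,-284.4,140,25;python3 - <<'E'
from cell import get_image
import cv2
p=get_image('side');c=p['color'][60:270,150:400];cv2.imwrite('pics/g5.png',cv2.resize(c,None,fx=2.8,fy=2.8,interpolation=cv2.INTER_CUBIC))
E
```

```text
t 14.6 pos [653.7 122.8 142.2] rot [-1.571  0.002 -0.969] w 28.3 F [ 0.3 -0.1 -1.7] q7 -1.4627732735738848
[ 581.  -284.4  140. ] rows 17 each [ 0.347  0.002 -0.342]
```

View pics/g5.png

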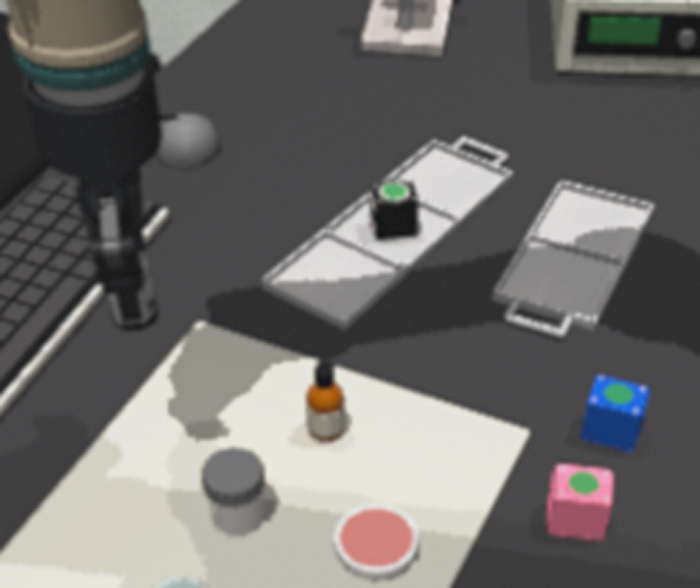

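Emit:
{"method": "step_arm", "body": {"moves": "0.2 0 -0.2 0 0 0 0;0.35 0 -0.34 0 0 0 0;0.35 0 -0.34 0 0 0 0;0.35 0 -0.34 0 0 0 0;0.35 0 -0.34 0 0 0 0;0.35 0 -0.34 0 0 0 0;0.35 0 -0.34 0 0 0 0;0.35 0 -0.34 0 0 0 0;0.35 0 -0.34 0 0 0 0;0.35 0 -0.34 0 0 0 0;0.35 0 -0.34 0 0 0 0;0.35 0 -0.34 0 0 0 0;0.35 0 -0.34 0 0 0 0;0.35 0 -0.34 0 0 0 0;0.35 0 -0.34 0 0 0 0;0.35 0 -0.34 0 0 0 0;0.35 0 -0.34 0 0 0 0;0.1 0 -0.1 0 0 0 0;0 0 0 0 0 0 0;0 0 0 0 0 0 0"}}

```text
clock: 16.65
eef_pos: [584.2, -281.0, 140.8]
tool_rot: [-1.571, 0.004, -0.968]
force: [0.5, -0.0, -1.5]
width: 28.4
```

```bash
python3 go.py 582,-283,60,20 582,-283,14.8,20
```

```text
t 16.65 pos [ 584.2 -281.   140.8] rot [-1.571  0.004 -0.968] w 28.4 F [ 0.5 -0.  -1.5] q7 -0.86497412337764
[ 582. -283.   60.] rows 5 each [ 0.003  0.323 -0.012]
[ 582.  -283.    14.8] rows 3 each [ 0.001  0.301 -0.   ]
```

Lower to about 18 (gap ~3 mm), check, then touch down.

Emit:
{"method": "step_arm", "body": {"moves": "0 0.3 -0.03 0 0 0 0;0 0.4 -0.03 0 0 0 0;0 0.4 0 0 0 0 0;0 0.4 0 0 0 0 0;0 0.4 0 0 0 0 0;0 0.3 0 0 0 0 0;0 0.15 0 0 0 0 0;0 0.08 0 0 0 0 0;0 0 0 0 0 0 0;0 0 0 0 0 0 0"}}

```text
clock: 17.65
eef_pos: [582.2, -284.2, 20.5]
tool_rot: [-1.57, 0.001, -0.969]
force: [0.0, 0.0, -1.1]
width: 28.8
```

```bash
python3 go.py 582,-283,14.8,20;python3 - <<'E'
from cell import get_image
import cv2
p=get_image('side');c=p['color'][80:200,220:400];cv2.imwrite('pics/g6.png',cv2.resize(c,None,fx=4.4,fy=4.4,interpolation=cv2.INTER_CUBIC))
E
```

```text
t 17.65 pos [ 582.2 -284.2   20.5] rot [-1.57e+00  1.00e-03 -9.69e-01] w 28.8 F [ 0.   0.  -1.1] q7 -0.9254178949952462
[ 582.  -283.    14.8] rows 1 each [-0.022  0.115  0.011]
```

View pics/g6.png

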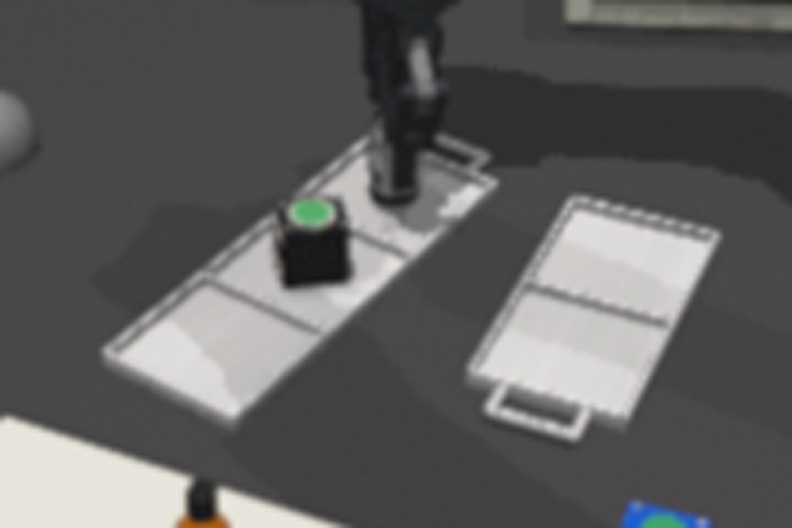

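Emit:
{"method": "step_arm", "body": {"moves": "0 0.05 0 0 0 0 0;0 0.03 0 0 0 0 0;0 0.03 0 0 0 0 0;0 0.02 0 0 0 0 0;0 0 0 0 0 0 0;0 0 0 0 0 0 0"}}

```text
clock: 18.3
eef_pos: [581.7, -284.2, 14.8]
tool_rot: [-1.571, 0.002, -0.969]
force: [-2.7, 0.3, 9.4]
width: 28.8
```

Emit:
{"method": "step_arm", "body": {"moves": "0 0 0 0 0 0 0.5;0 0 0 0 0 0 0.5;0 0 0 0 0 0 0.5;0 0 0 0 0 0 0.5;0 -0.2 0 0 0 0 0.55;0 -0.5 0 0 0 0 0.55;0 -0.8 0 0 0 0 0.55;0 -0.8 0 0 0 0 0.6;0 -0.2 0 0 0 0 0.6"}}

```text
clock: 19.2
eef_pos: [584.8, -285.1, 143.9]
tool_rot: [-1.566, -0.005, -0.969]
force: [0.1, -0.6, 0.2]
width: 51.4
```

```bash
python3 go.py 446.5,278,140,35;python3 - <<'E'
from cell import get_image
import cv2
p=get_image('side');c=p['color'][80:200,220:400];cv2.imwrite('pics/g7.png',cv2.resize(c,None,fx=4.4,fy=4.4,interpolation=cv2.INTER_CUBIC))
E
```

```text
t 19.2 pos [ 584.8 -285.1  143.9] rot [-1.566 -0.005 -0.969] w 51.4 F [ 0.1 -0.6  0.2] q7 -0.8637384033976954
[446.5 278.  140. ] rows 17 each [-0.638  0.003  0.241]
```

View pics/g7.png

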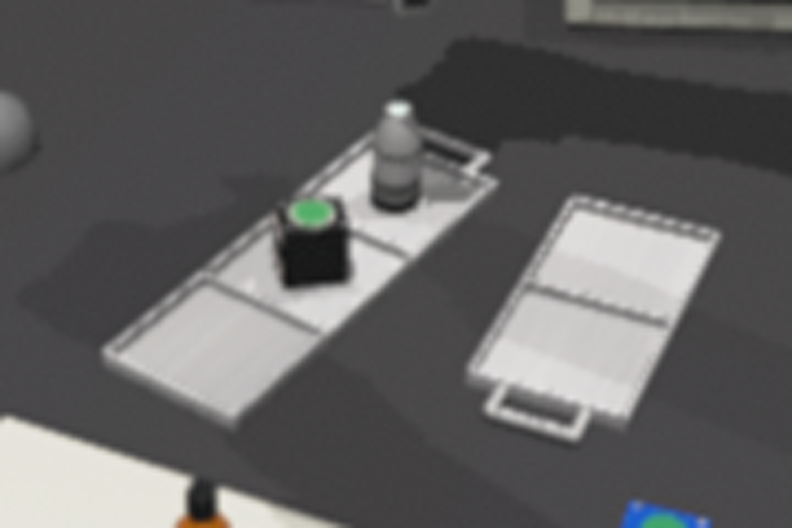

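Emit:
{"method": "step_arm", "body": {"moves": "-0.4 0 0.15 0 0 0 1;-0.64 0 0.24 0 0 0 1;-0.64 0 0.24 0 0 0 1;-0.64 0 0.24 0 0 0 1;-0.64 0 0.24 0 0 0 1;-0.64 0 0.24 0 0 0 1;-0.64 0 0.24 0 0 0 1;-0.64 0 0.24 0 0 0 1;-0.64 0 0.24 0 0 0 1;-0.64 0 0.24 0 0 0 1;-0.64 0 0.24 0 0 0 1;-0.64 0 0.24 0 0 0 1;-0.64 0 0.24 0 0 0 1;-0.64 0 0.24 0 0 0 1;-0.64 0 0.24 0 0 0 1;-0.64 0 0.24 0 0 0 1;-0.64 0 0.24 0 0 0 1;-0.2 0 0.1 0 0 0 1;0 0 0 0 0 0 1;0 0 0 0 0 0 1"}}

```text
clock: 21.25
eef_pos: [443.6, 276.4, 139.0]
tool_rot: [-1.573, 0.001, -0.97]
force: [-0.5, -0.6, -1.2]
width: 85.7
```

```bash
python3 go.py 446.5,278,95,20 446.5,278,18,20
```

```text
t 21.25 pos [443.6 276.4 139. ] rot [-1.573e+00  1.000e-03 -9.700e-01] w 85.7 F [-0.5 -0.6 -1.2] q7 -1.8824453675056485
[446.5 278.   95. ] rows 3 each [0.003 0.293 0.023]
[446.5 278.   18. ] rows 4 each [0.001 0.385 0.001]
```

Emit:
{"method": "step_arm", "body": {"moves": "0 0.3 0.03 0 0 0 1;0 0.3 0.03 0 0 0 1;0 0.28 0 0 0 0 1;0 0 0 0 0 0 1;0 0 0 0 0 0 1"}}

```text
clock: 21.75
eef_pos: [446.4, 278.3, 95.5]
tool_rot: [-1.572, 0.002, -0.971]
force: [0.8, -0.1, -0.7]
width: 85.4
```

```bash
python3 go.py 446.5,278,18,20
```

```text
t 21.75 pos [446.4 278.3  95.5] rot [-1.572  0.002 -0.971] w 85.4 F [ 0.8 -0.1 -0.7] q7 -1.9163980927736997
[446.5 278.   18. ] rows 4 each [0.002 0.388 0.   ]
```

Emit:
{"method": "step_arm", "body": {"moves": "0 0.35 0 0 0 0 1;0 0.4 0 0 0 0 1;0 0.4 0 0 0 0 1;0 0.28 0 0 0 0 1;0 0.12 0 0 0 0 1;0 0 0 0 0 0 1;0 0 0 0 0 0 0;0 0 0 0 0 0 0;0 0 0 0 0 0 0;0 0 0 0 0 0 0;0 0 0 0 0 0 0;0 0 0 0 0 0 0;0 0 0 0 0 0 0;0 0 0 0 0 0 0"}}

```text
clock: 23.15
eef_pos: [446.2, 280.3, 19.0]
tool_rot: [-1.57, 0.002, -0.969]
force: [-1.1, -0.0, 6.4]
width: 31.9
```

```bash
python3 go.py;python3 - <<'E'
from cell import get_image
import cv2
p=get_image('side');c=p['color'][200:400,150:350];cv2.imwrite('pics/g8.png',cv2.resize(c,None,fx=3,fy=3,interpolation=cv2.INTER_CUBIC))
E
```

```text
t 23.15 pos [446.2 280.3  19. ] rot [-1.57   0.002 -0.969] w 31.9 F [-1.1 -0.   6.4] q7 -1.9721937709759578
```

View pics/g8.png

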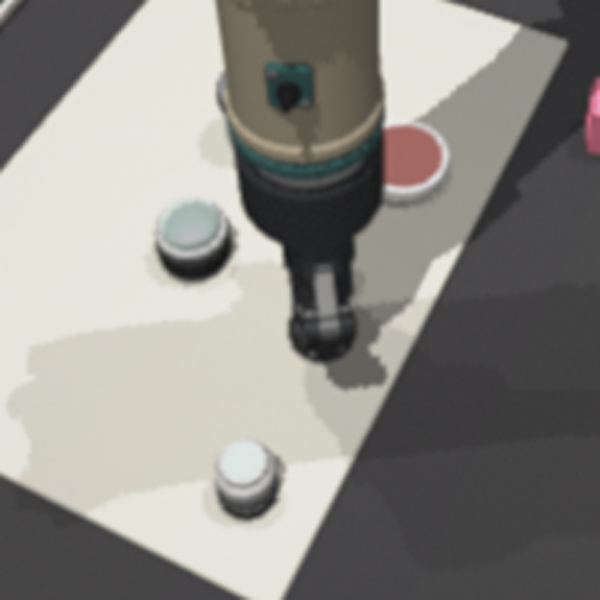

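Emit:
{"method": "step_arm", "body": {"moves": "0 -0.1 0 0 0 0 0;0 -0.3 0 0 0 0 0;0 -0.5 0 0 0 0 0;0 -0.6 0 0 0 0 0;0 -0.6 0 0 0 0 0;0 -0.4 0 0 0 0 0;0 0 0 0 0 0 0;0 0 0 0 0 0 0"}}

```text
clock: 24.0
eef_pos: [446.0, 279.6, 143.1]
tool_rot: [-1.571, 0.002, -0.969]
force: [-0.1, -0.7, -0.8]
width: 31.9
```

```bash
python3 go.py 615,-109,140,25
```

```text
t 24.0 pos [446.  279.6 143.1] rot [-1.571  0.002 -0.969] w 31.9 F [-0.1 -0.7 -0.8] q7 -1.8838683635301499
[ 615. -109.  140.] rows 17 each [ 0.489  0.002 -0.095]
```

Emit:
{"method": "step_arm", "body": {"moves": "0.3 0 -0.06 0 0 0 0;0.49 0 -0.095 0 0 0 0;0.49 0 -0.095 0 0 0 0;0.49 0 -0.095 0 0 0 0;0.49 0 -0.095 0 0 0 0;0.49 0 -0.095 0 0 0 0;0.49 0 -0.095 0 0 0 0;0.49 0 -0.095 0 0 0 0;0.49 0 -0.095 0 0 0 0;0.49 0 -0.095 0 0 0 0;0.49 0 -0.095 0 0 0 0;0.49 0 -0.095 0 0 0 0;0.49 0 -0.095 0 0 0 0;0.49 0 -0.095 0 0 0 0;0.49 0 -0.095 0 0 0 0;0.49 0 -0.095 0 0 0 0;0.49 0 -0.095 0 0 0 0;0.2 0 -0.04 0 0 0 0;0 0 0 0 0 0 0;0 0 0 0 0 0 0"}}

```text
clock: 26.0
eef_pos: [614.4, -108.0, 141.2]
tool_rot: [-1.572, 0.005, -0.968]
force: [-0.2, 0.8, -1.4]
width: 31.9
```

```bash
python3 go.py 616,-108.5,16,25
```

```text
t 26.0 pos [ 614.4 -108.   141.2] rot [-1.572  0.005 -0.968] w 31.9 F [-0.2  0.8 -1.4] q7 -1.1409065194634
[ 616.  -108.5   16. ] rows 6 each [0.007 0.417 0.004]
```

Emit:
{"method": "step_arm", "body": {"moves": "0.02 0.3 0.02 0 0 0 0;0 0.4 0 0 0 0 0;0 0.4 0 0 0 0 0;0 0.4 0 0 0 0 0;0 0.4 0 0 0 0 0;0 0.3 0 0 0 0 0;0 0.15 0 0 0 0 0;0 0.07 0 0 0 0 0;0 0 0 0 0 0 0;0 0 0 0 0 0 0"}}

```text
clock: 27.0
eef_pos: [617.1, -109.7, 21.8]
tool_rot: [-1.57, 0.002, -0.969]
force: [-0.1, 0.1, -1.4]
width: 32.2
```

```bash
python3 go.py 616,-108.5,16,25;python3 - <<'E'
from cell import get_image
import cv2
p=get_image('side');c=p['color'][80:200,220:400];cv2.imwrite('pics/g9.png',cv2.resize(c,None,fx=4.4,fy=4.4,interpolation=cv2.INTER_CUBIC))
E
```

```text
t 27.0 pos [ 617.1 -109.7   21.8] rot [-1.57   0.002 -0.969] w 32.2 F [-0.1  0.1 -1.4] q7 -1.2072565315238772
[ 616.  -108.5   16. ] rows 1 each [-0.032  0.116 -0.005]
```

View pics/g9.png

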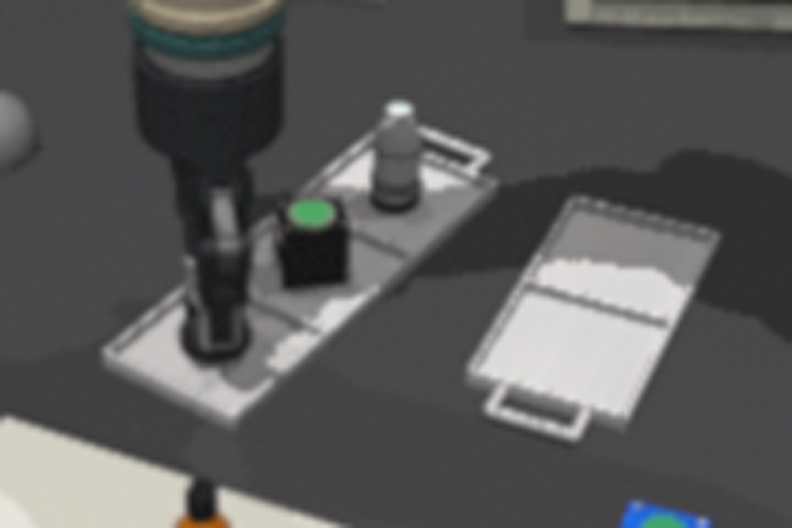

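Emit:
{"method": "step_arm", "body": {"moves": "0 0.04 0 0 0 0 0;0 0.03 0 0 0 0 0;0 0.03 0 0 0 0 0;0 0.015 0 0 0 0 0;0 0 0 0 0 0 0;0 0 0 0 0 0 0"}}

```text
clock: 27.65
eef_pos: [616.6, -109.8, 16.1]
tool_rot: [-1.571, 0.002, -0.969]
force: [-1.7, 0.2, 4.9]
width: 31.8
```

Contact. Release and go to the condenser.

Emit:
{"method": "step_arm", "body": {"moves": "0 0 0 0 0 0 0.55;0 0 0 0 0 0 0.55;0 0 0 0 0 0 0.55;0 0 0 0 0 0 0.55;0 -0.2 0 0 0 0 0.55;0 -0.5 0 0 0 0 0.55;0 -0.8 0 0 0 0 0.6;0 -0.8 0 0 0 0 0.6;0 -0.2 0 0 0 0 0.6"}}

```text
clock: 28.55
eef_pos: [619.8, -109.9, 145.7]
tool_rot: [-1.565, -0.003, -0.969]
force: [1.3, 0.4, 0.0]
width: 51.0
```

```bash
python3 go.py 545.4,262.7,140,30;python3 - <<'E'
from cell import get_image
import cv2
p=get_image('side');c=p['color'][80:200,220:400];cv2.imwrite('pics/g10.png',cv2.resize(c,None,fx=4.4,fy=4.4,interpolation=cv2.INTER_CUBIC))
E
```

```text
t 28.55 pos [ 619.8 -109.9  145.7] rot [-1.565 -0.003 -0.969] w 51.0 F [1.3 0.4 0. ] q7 -1.1413778687578098
[545.4 262.7 140. ] rows 13 each [-0.537  0.009  0.23 ]
```

View pics/g10.png

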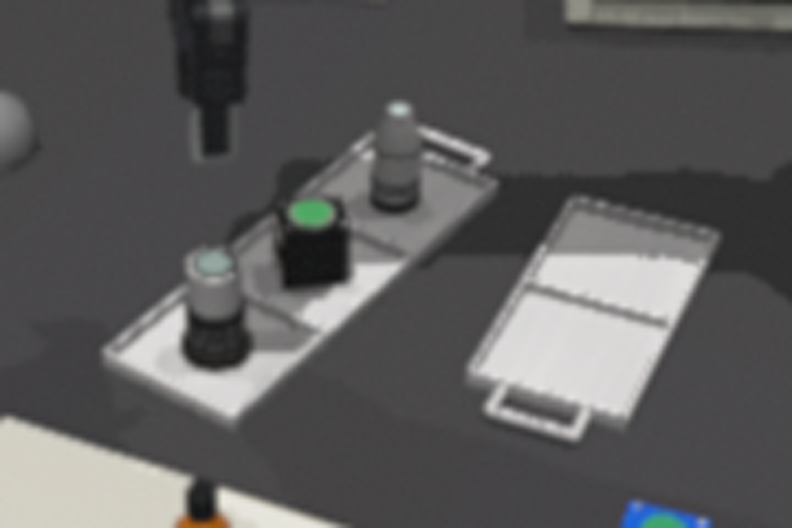

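Emit:
{"method": "step_arm", "body": {"moves": "-0.35 0 0.15 0 0 0 1;-0.54 0 0.23 0 0 0 1;-0.54 0 0.23 0 0 0 1;-0.54 0 0.23 0 0 0 1;-0.54 0 0.23 0 0 0 1;-0.54 0 0.23 0 0 0 1;-0.54 0 0.23 0 0 0 1;-0.54 0 0.23 0 0 0 1;-0.54 0 0.23 0 0 0 1;-0.54 0 0.23 0 0 0 1;-0.54 0 0.23 0 0 0 1;-0.54 0 0.23 0 0 0 1;-0.54 0 0.23 0 0 0 1;-0.15 0 0.08 0 0 0 1;0 0 0 0 0 0 1;0 0 0 0 0 0 1"}}

```text
clock: 30.2
eef_pos: [542.6, 260.3, 140.5]
tool_rot: [-1.573, 0.001, -0.97]
force: [-0.3, -1.0, 0.2]
width: 85.3
```

```bash
python3 go.py 545.4,262.7,75,20
```

```text
t 30.2 pos [542.6 260.3 140.5] rot [-1.573e+00  1.000e-03 -9.700e-01] w 85.3 F [-0.3 -1.   0.2] q7 -1.7484684228006198
[545.4 262.7  75. ] rows 4 each [-0.002  0.327  0.019]
```

Emit:
{"method": "step_arm", "body": {"moves": "0 0.33 0.04 0 0 0 1;0 0.33 0.02 0 0 0 1;0 0.33 0 0 0 0 1;0 0.31 0 0 0 0 1;0 0 0 0 0 0 1;0 0 0 0 0 0 1"}}

```text
clock: 30.8
eef_pos: [544.7, 263.6, 75.6]
tool_rot: [-1.572, 0.003, -0.97]
force: [-0.5, 1.1, -0.1]
width: 85.5
```

```bash
python3 go.py 545.4,262.7,6,20
```

```text
t 30.8 pos [544.7 263.6  75.6] rot [-1.572  0.003 -0.97 ] w 85.5 F [-0.5  1.1 -0.1] q7 -1.7855580984506543
[545.4 262.7   6. ] rows 4 each [0.006 0.348 0.001]
```

Emit:
{"method": "step_arm", "body": {"moves": "0.02 0.3 0 0 0 0 1;0 0.4 0 0 0 0 1;0 0.35 0 0 0 0 1;0 0.2 0 0 0 0 1;0 0.1 0 0 0 0 1;0 0.02 0 0 0 0 1;0 0 0 0 0 0 1;0 0 0 0 0 0 0;0 0 0 0 0 0 0;0 0 0 0 0 0 0;0 0 0 0 0 0 0;0 0 0 0 0 0 0;0 0 0 0 0 0 0;0 0 0 0 0 0 0;0 0 0 0 0 0 0"}}

```text
clock: 32.3
eef_pos: [545.6, 263.8, 8.6]
tool_rot: [-1.57, 0.002, -0.969]
force: [-1.4, -0.1, 5.4]
width: 44.2
```

```bash
python3 go.py;python3 - <<'E'
from cell import get_image
import cv2
p=get_image('side');c=p['color'][180:380,120:320];cv2.imwrite('pics/g11.png',cv2.resize(c,None,fx=3,fy=3,interpolation=cv2.INTER_CUBIC))
E
```

```text
t 32.3 pos [545.6 263.8   8.6] rot [-1.57   0.002 -0.969] w 44.2 F [-1.4 -0.1  5.4] q7 -1.8209082965610603
```

View pics/g11.png

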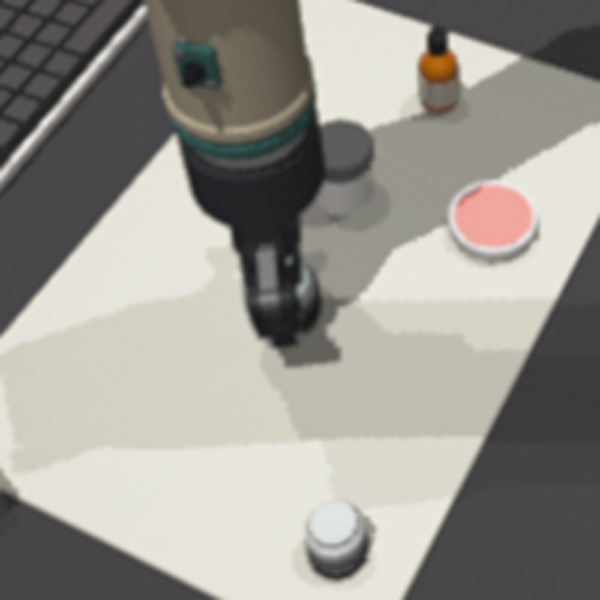

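Emit:
{"method": "step_arm", "body": {"moves": "0 -0.1 0 0 0 0 0;0 -0.3 0 0 0 0 0;0 -0.5 0 0 0 0 0;0 -0.6 0 0 0 0 0;0 -0.6 0 0 0 0 0;0 -0.5 0 0 0 0 0;0 0 0 0 0 0 0;0 0 0 0 0 0 0"}}

```text
clock: 33.15
eef_pos: [545.5, 263.1, 138.4]
tool_rot: [-1.57, 0.002, -0.969]
force: [0.2, 0.0, -2.8]
width: 44.3
```

```bash
python3 go.py 434,-280.5,125,30
```

```text
t 33.15 pos [545.5 263.1 138.4] rot [-1.57   0.002 -0.969] w 44.3 F [ 0.2  0.  -2.8] q7 -1.7507295121023274
[ 434.  -280.5  125. ] rows 19 each [ 0.405  0.013 -0.421]
```

Emit:
{"method": "step_arm", "body": {"moves": "0.2 0 -0.2 0 0 0 0;0.41 0.01 -0.42 0 0 0 0;0.41 0.01 -0.42 0 0 0 0;0.41 0.01 -0.42 0 0 0 0;0.41 0.01 -0.42 0 0 0 0;0.41 0.01 -0.42 0 0 0 0;0.41 0.01 -0.42 0 0 0 0;0.41 0.01 -0.42 0 0 0 0;0.41 0.01 -0.42 0 0 0 0;0.41 0.01 -0.42 0 0 0 0;0.41 0.01 -0.42 0 0 0 0;0.41 0.01 -0.42 0 0 0 0;0.41 0.01 -0.42 0 0 0 0;0.41 0.01 -0.42 0 0 0 0;0.41 0.01 -0.42 0 0 0 0;0.41 0.01 -0.42 0 0 0 0;0.41 0.01 -0.42 0 0 0 0;0.41 0.01 -0.42 0 0 0 0;0.4 0 -0.4 0 0 0 0;0 0 0 0 0 0 0"}}

```text
clock: 35.15
eef_pos: [436.8, -272.9, 126.7]
tool_rot: [-1.575, 0.004, -0.977]
force: [-0.9, -0.1, -1.6]
width: 44.2
```

Emit:
{"method": "step_arm", "body": {"moves": "0 0 0 0 0 0 0;0 0 0 0 0 0 0"}}

```text
clock: 35.35
eef_pos: [439.9, -266.6, 127.7]
tool_rot: [-1.571, 0.005, -0.968]
force: [-0.1, 0.3, -1.6]
width: 44.3
```

```bash
python3 go.py 434,-280.5,60,30 434,-280.5,6,20
```

```text
t 35.35 pos [ 439.9 -266.6  127.7] rot [-1.571  0.005 -0.968] w 44.3 F [-0.1  0.3 -1.6] q7 -0.8784537373709312
[ 434.  -280.5   60. ] rows 3 each [ 0.056  0.451 -0.085]
[ 434.  -280.5    6. ] rows 3 each [0.002 0.36  0.   ]
```

Emit:
{"method": "step_arm", "body": {"moves": "0.08 0.3 -0.12 0 0 0 0;0.08 0.4 -0.12 0 0 0 0;0 0.4 0 0 0 0 0;0 0.25 0 0 0 0 0;0 0 0 0 0 0 0;0 0 0 0 0 0 0"}}

```text
clock: 35.95
eef_pos: [435.6, -280.2, 61.0]
tool_rot: [-1.571, 0.003, -0.968]
force: [0.5, 0.1, -1.4]
width: 44.1
```

```bash
python3 go.py 434,-280.5,9,30
```

```text
t 35.95 pos [ 435.6 -280.2   61. ] rot [-1.571  0.003 -0.968] w 44.1 F [ 0.5  0.1 -1.4] q7 -0.9205483898679528
[ 434.  -280.5    9. ] rows 2 each [-0.005  0.52  -0.015]
```

Emit:
{"method": "step_arm", "body": {"moves": "0 0.3 -0.02 0 0 0 0;0 0.35 0 0 0 0 0;0 0.25 0 0 0 0 0;0 0.07 0 0 0 0 0;0 0 0 0 0 0 0;0 0 0 0 0 0 0"}}

```text
clock: 36.55
eef_pos: [434.7, -281.6, 12.9]
tool_rot: [-1.571, 0.002, -0.969]
force: [0.6, 0.6, -1.5]
width: 44.3
```

```bash
python3 go.py 434,-280.5,6,30;python3 - <<'E'
from cell import get_image
import cv2
p=get_image('side');c=p['color'][80:200,220:400];cv2.imwrite('pics/g12.png',cv2.resize(c,None,fx=4.4,fy=4.4,interpolation=cv2.INTER_CUBIC))
E
```

```text
t 36.55 pos [ 434.7 -281.6   12.9] rot [-1.571  0.002 -0.969] w 44.3 F [ 0.6  0.6 -1.5] q7 -0.9645789204404679
[ 434.  -280.5    6. ] rows 1 each [-0.027  0.138  0.   ]
```

View pics/g12.png

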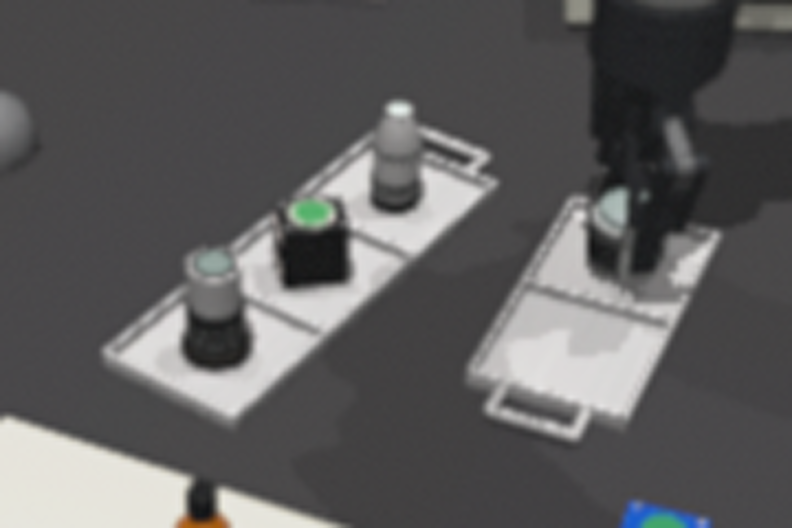

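Emit:
{"method": "step_arm", "body": {"moves": "-0.02 0.05 0 0 0 0 0;0 0.04 0 0 0 0 0;0 0.03 0 0 0 0 0;0 0.02 0 0 0 0 0;0 0 0 0 0 0 0;0 0 0 0 0 0 0"}}

```text
clock: 37.2
eef_pos: [433.6, -280.7, 5.6]
tool_rot: [-1.571, 0.002, -0.969]
force: [-0.8, 0.6, 3.7]
width: 43.9
```

Emit:
{"method": "step_arm", "body": {"moves": "0 0 0 0 0 0 0.62;0 0 0 0 0 0 0.62;0 0 0 0 0 0 0.62;0 0 0 0 0 0 0.62;0 0 0 0 0 0 0.62;0 -0.2 0 0 0 0 0.62;0 -0.5 0 0 0 0 0.62;0 -0.8 0 0 0 0 0.62;0 -0.8 0 0 0 0 0.62;0 -0.4 0 0 0 0 0.62;0 0 0 0 0 0 0.62"}}

```text
clock: 38.3
eef_pos: [435.8, -282.0, 143.9]
tool_rot: [-1.568, -0.004, -0.969]
force: [1.1, 0.9, -0.0]
width: 52.9
```

```bash
python3 go.py 438.5,382,140,35;python3 - <<'E'
from cell import get_image
import cv2
p=get_image('side');c=p['color'][80:200,220:400];cv2.imwrite('pics/g13.png',cv2.resize(c,None,fx=4.4,fy=4.4,interpolation=cv2.INTER_CUBIC))
E
```

```text
t 38.3 pos [ 435.8 -282.   143.9] rot [-1.568 -0.004 -0.969] w 52.9 F [ 1.1  0.9 -0. ] q7 -0.8454313655998954
[438.5 382.  140. ] rows 19 each [-0.575  0.003  0.398]
```

View pics/g13.png

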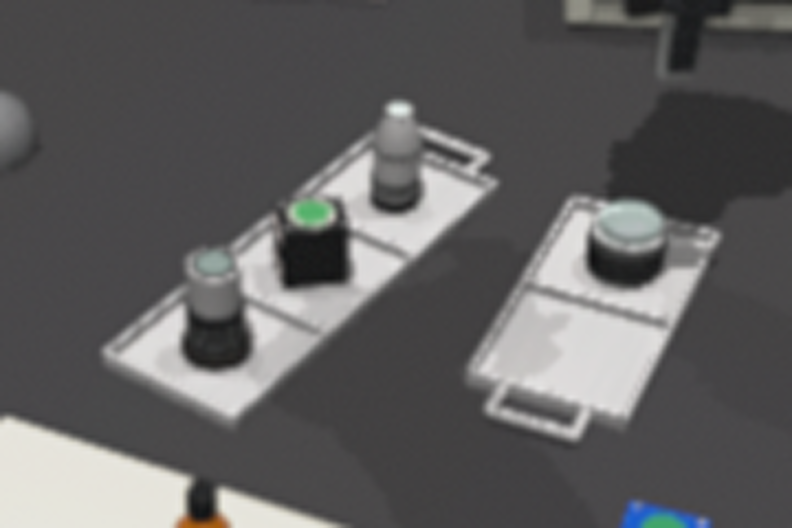

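Emit:
{"method": "step_arm", "body": {"moves": "-0.5 0 0.45 0 0 0 1;-0.5 0 0.45 0 0 0 1;-0.5 0 0.45 0 0 0 1;-0.5 0 0.45 0 0 0 1;-0.5 0 0.45 0 0 0 1;-0.5 0 0.45 0 0 0 1;-0.5 0 0.45 0 0 0 1;-0.5 0 0.45 0 0 0 1;-0.5 0 0.45 0 0 0 1;-0.5 0 0.45 0 0 0 1;-0.59 0 0.3 0 0 0 1;-0.59 0 0.3 0 0 0 1;-0.59 0 0.3 0 0 0 1;-0.59 0 0.3 0 0 0 1;-0.59 0 0.3 0 0 0 1;-0.59 0 0.3 0 0 0 1;-0.59 0 0.3 0 0 0 1;-0.59 0 0.3 0 0 0 1;-0.59 0 0.3 0 0 0 1;-0.59 0 0.3 0 0 0 1"}}

```text
clock: 40.35
eef_pos: [433.4, 381.1, 140.1]
tool_rot: [-1.574, 0.002, -0.969]
force: [0.4, -0.4, -0.2]
width: 85.4
```

Emit:
{"method": "step_arm", "body": {"moves": "0 0 0 0 0 0 1;0 0 0 0 0 0 1;0 0 0 0 0 0 1"}}

```text
clock: 40.65
eef_pos: [434.5, 378.6, 140.6]
tool_rot: [-1.574, 0.001, -0.97]
force: [-0.1, -0.1, -0.6]
width: 85.2
```

```bash
python3 go.py 438.5,382,80,20
```

```text
t 40.65 pos [434.5 378.6 140.6] rot [-1.574e+00  1.000e-03 -9.700e-01] w 85.2 F [-0.1 -0.1 -0.6] q7 -2.029269565258885
[438.5 382.   80. ] rows 4 each [-0.002  0.303  0.027]
```

Emit:
{"method": "step_arm", "body": {"moves": "0 0.3 0.06 0 0 0 1;0 0.35 0.05 0 0 0 1;0 0.3 0 0 0 0 1;0 0.25 0 0 0 0 1;0 0 0 0 0 0 1;0 0 0 0 0 0 1"}}

```text
clock: 41.25
eef_pos: [439.0, 383.4, 81.2]
tool_rot: [-1.572, 0.002, -0.97]
force: [0.3, -0.3, -0.4]
width: 85.9
```

```bash
python3 go.py 438.5,382,15.5,20
```

```text
t 41.25 pos [439.  383.4  81.2] rot [-1.572  0.002 -0.97 ] w 85.9 F [ 0.3 -0.3 -0.4] q7 -2.0639791768354523
[438.5 382.   15.5] rows 4 each [ 0.005  0.329 -0.006]
```

Emit:
{"method": "step_arm", "body": {"moves": "0.02 0.3 0 0 0 0 1;0 0.4 0 0 0 0 1;0 0.35 0 0 0 0 1;0 0.2 0 0 0 0 1;0 0.06 0 0 0 0 1;0 0 0 0 0 0 1;0 0 0 0 0 0 0;0 0 0 0 0 0 0;0 0 0 0 0 0 0;0 0 0 0 0 0 0;0 0 0 0 0 0 0;0 0 0 0 0 0 0;0 0 0 0 0 0 0;0 0 0 0 0 0 0"}}

```text
clock: 42.65
eef_pos: [439.7, 383.4, 16.9]
tool_rot: [-1.57, 0.003, -0.969]
force: [-0.7, -0.4, 5.2]
width: 29.9
```

```bash
python3 go.py;python3 - <<'E'
from cell import get_image
import cv2
p=get_image('side');c=p['color'][270:420,130:330];cv2.imwrite('pics/g14.png',cv2.resize(c,None,fx=3.5,fy=3.5,interpolation=cv2.INTER_CUBIC))
E
```

```text
t 42.65 pos [439.7 383.4  16.9] rot [-1.57   0.003 -0.969] w 29.9 F [-0.7 -0.4  5.2] q7 -2.1016987409031316
```

View pics/g14.png

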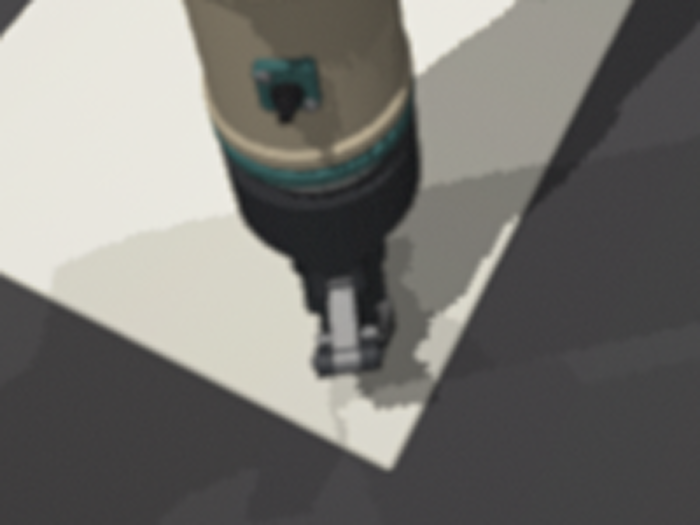

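Emit:
{"method": "step_arm", "body": {"moves": "0 -0.1 0 0 0 0 0;0 -0.3 0 0 0 0 0;0 -0.5 0 0 0 0 0;0 -0.6 0 0 0 0 0;0 -0.6 0 0 0 0 0;0 -0.4 0 0 0 0 0;0 0 0 0 0 0 0;0 0 0 0 0 0 0"}}

```text
clock: 43.5
eef_pos: [439.8, 382.7, 141.7]
tool_rot: [-1.57, 0.002, -0.969]
force: [-0.6, 0.3, -1.4]
width: 29.6
```

Emit:
{"method": "step_arm", "body": {"moves": "0.3 0 -0.15 0 0 0 0;0.53 0 -0.27 0 0 0 0;0.53 0 -0.27 0 0 0 0;0.53 0 -0.27 0 0 0 0;0.53 0 -0.27 0 0 0 0;0.53 0 -0.27 0 0 0 0;0.53 0 -0.27 0 0 0 0;0.53 0 -0.27 0 0 0 0;0.53 0 -0.27 0 0 0 0;0.53 0 -0.27 0 0 0 0;0.53 0 -0.3 0 0 0 0;0.42 0 -0.39 0 0 0 0;0.42 0 -0.39 0 0 0 0;0.42 0 -0.39 0 0 0 0;0.42 0 -0.39 0 0 0 0;0.42 0 -0.39 0 0 0 0;0.42 0 -0.39 0 0 0 0;0.42 0 -0.39 0 0 0 0;0.42 0 -0.39 0 0 0 0;0.3 0 -0.3 0 0 0 0"}}

```text
clock: 45.5
eef_pos: [439.4, -179.8, 138.8]
tool_rot: [-1.574, 0.005, -0.972]
force: [-0.0, -0.5, -1.3]
width: 29.7
```

Emit:
{"method": "step_arm", "body": {"moves": "0 0 0 0 0 0 0;0 0 0 0 0 0 0;0 0 0 0 0 0 0"}}

```text
clock: 45.8
eef_pos: [441.5, -176.1, 139.6]
tool_rot: [-1.571, 0.004, -0.968]
force: [-0.6, 0.2, -0.8]
width: 29.7
```

```bash
python3 go.py 438,-191.5,60,20
```

```text
t 45.8 pos [ 441.5 -176.1  139.6] rot [-1.571  0.004 -0.968] w 29.7 F [-0.6  0.2 -0.8] q7 -1.0540058190432573
[ 438.  -191.5   60. ] rows 5 each [ 0.044  0.318 -0.046]
```

Emit:
{"method": "step_arm", "body": {"moves": "0.1 0.3 -0.11 0 0 0 0;0.12 0.35 -0.12 0 0 0 0;0 0.35 0 0 0 0 0;0 0.35 0 0 0 0 0;0 0.2 0 0 0 0 0;0 0 0 0 0 0 0;0 0 0 0 0 0 0"}}

```text
clock: 46.5
eef_pos: [439.0, -191.9, 62.7]
tool_rot: [-1.571, 0.003, -0.968]
force: [0.1, -0.5, -0.7]
width: 29.7
```

```bash
python3 go.py 438,-191.5,17,20;python3 -c "
from cell import ctrl;print(ctrl.read_state()['qpos'][5])"
```

```text
t 46.5 pos [ 439.  -191.9   62.7] rot [-1.571  0.003 -0.968] w 29.7 F [ 0.1 -0.5 -0.7] q7 -1.1174567860104707
[ 438.  -191.5   17. ] rows 3 each [-0.005  0.305 -0.004]
0.4078652865438922
```

Emit:
{"method": "step_arm", "body": {"moves": "0 0.3 0 0 0 0 0;0 0.3 0 0 0 0 0;0 0.2 0 0 0 0 0;0 0.06 0 0 0 0 0;0 0 0 0 0 0 0;0 0 0 0 0 0 0"}}

```text
clock: 47.1
eef_pos: [439.0, -192.5, 20.0]
tool_rot: [-1.571, 0.002, -0.969]
force: [-0.4, -0.4, -0.9]
width: 30.0
```

```bash
python3 go.py 438,-191.5,14,30;python3 - <<'E'
from cell import get_image,ctrl
import cv2
print(ctrl.read_state()['qpos'][5])
p=get_image('side');c=p['color'][80:200,220:400];cv2.imwrite('pics/g15.png',cv2.resize(c,None,fx=4.4,fy=4.4,interpolation=cv2.INTER_CUBIC))
E
```

```text
t 47.1 pos [ 439.  -192.5   20. ] rot [-1.571  0.002 -0.969] w 30.0 F [-0.4 -0.4 -0.9] q7 -1.1682671277425274
[ 438.  -191.5   14. ] rows 1 each [-0.027  0.119 -0.005]
0.3012694603677346
```

View pics/g15.png

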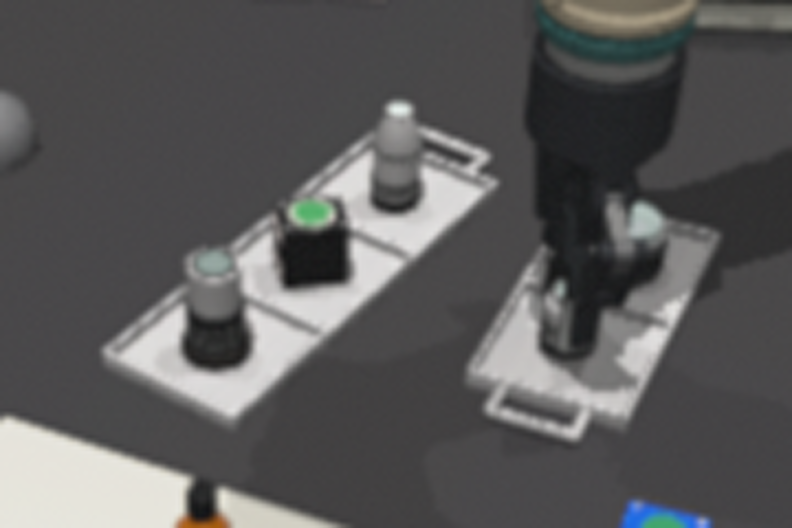

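Emit:
{"method": "step_arm", "body": {"moves": "0 0.05 -0.02 0 0 0 0;0 0.03 0 0 0 0 0;0 0.03 0 0 0 0 0;0 0.015 0 0 0 0 0;0 0 0 0 0 0 0;0 0 0 0 0 0 0"}}

```text
clock: 47.75
eef_pos: [437.7, -193.1, 13.9]
tool_rot: [-1.571, 0.002, -0.969]
force: [-0.9, 1.0, 8.7]
width: 29.9
```

Emit:
{"method": "step_arm", "body": {"moves": "0 0 0 0 0 0 0.5;0 0 0 0 0 0 0.5;0 0 0 0 0 0 0.5;0 0 0 0 0 0 0.5;0 0 0 0 0 0 0.5;0 -0.2 0 0 0 0 0.5;0 -0.5 0 0 0 0 0.5;0 -0.8 0 0 0 0 0.5;0 -0.8 0 0 0 0 0.5;0 -0.8 0 0 0 0 0.5;0 -0.5 0 0 0 0 0.5;0 0 0 0 0 0 0.5"}}

```text
clock: 48.95
eef_pos: [440.1, -194.0, 197.2]
tool_rot: [-1.567, -0.004, -0.969]
force: [0.4, 0.4, -0.5]
width: 42.8
```

Emit:
{"method": "step_arm", "body": {"moves": "0 0 0.5 0 0 0 1;0 0 0.5 0 0 0 1;-0.5 0 0.5 0 0 0 1;-0.5 0 0.5 0 0 0 1;-0.5 0 0.5 0 0 0 1;-0.5 0 0.5 0 0 0 1;-0.5 0 0.5 0 0 0 1;-0.5 0 0.5 0 0 0 1;-0.5 0 0.5 0 0 0 1;-0.5 0 0.5 0 0 0 1;0 0 0 0 0 0 1;0 0 0 0 0 0 1"}}

```text
clock: 50.15
eef_pos: [530.1, 113.7, 193.1]
tool_rot: [-1.573, 0.003, -0.967]
force: [-0.1, -1.0, 0.1]
width: 85.5
```

```bash
cat > fin.py <<'E'
import re
src=open('fit.py').read()
src=re.sub(r"init=\{.*\}\n","init={'objective_long_mid':(581,-284),'objective_short_mid':(438,-192),'eyepiece_mid':(616,-109),'condenser_mid':(434,-280),'filter_cube_mid':(598,-197),'culture_dish_mid':(455,149),'oil_bottle_mid':(540,59),'canister_mid':(558,162)}\n",src)
src=src.replace("    def cost","    z0=3 if g[1]<0 else 6\n    def cost").replace("v[0],v[1],yaw","v[0],v[1],z0=z0,yaw").replace("20])[0]","15])[0]")
src=src[:src.index('cr={')]+"""
for n,p in P.items(): cv2.imwrite(f'pics/{n}F.png',p['color'])
c=P['side']['color'][90:190,230:380];cv2.imwrite('pics/sideFz.png',cv2.resize(c,None,fx=5,fy=5,interpolation=cv2.INTER_CUBIC))
c=P['top']['color'][140:280,310:450];cv2.imwrite('pics/topFz.png',cv2.resize(c,None,fx=4.2,fy=4.2,interpolation=cv2.INTER_CUBIC))
"""
exec(src)
E
python3 fin.py; python3 go.py
```

```text
objective_long_mid [(['side'], array([ 579.6 , -286.09]), np.float64(0.11)), (['top'], array([ 583.33, -285.7 ]), np.float64(0.063)), (['side', 'top'], array([ 582.09, -285.88]), np.float64(0.272))]
objective_short_mid [(['side'], array([ 436.08, -195.85]), np.float64(0.084)), (['side'], array([ 436.08, -195.85]), np.float64(0.084))]
eyepiece_mid [(['side'], array([ 614.59, -113.94]), np.float64(0.433)), (['top'], array([ 616.84, -111.22]), np.float64(0.168)), (['side', 'top'], array([ 616.29, -111.94]), np.float64(0.629))]
condenser_mid [(['side'], array([ 433.4 , -284.39]), np.float64(0.068)), (['top'], array([ 433.47, -281.6 ]), np.float64(0.092)), (['side', 'top'], array([ 433.01, -282.64]), np.float64(0.182))]
    [ 5.9838e+02 -1.9873e+02  5.6000e-01] 0.41
    [ 5.9844e+02 -1.9789e+02  5.9000e-01] 0.406
    [ 5.9782e+02 -1.9812e+02  5.5000e-01] 0.398
    [ 5.9809e+02 -1.9741e+02  5.3000e-01] 0.413
filter_cube_mid [(['side'], array([ 5.9552e+02, -1.9837e+02,  5.1000e-01]), np.float64(0.081)), (['top'], array([ 600.31, -197.42,    0.61]), np.float64(0.226)), (['side', 'top'], array([ 5.9782e+02, -1.9812e+02,  5.5000e-01]), np.float64(0.398))]
culture_dish_mid [(['side'], array([454.05, 144.93]), np.float64(0.167)), (['top'], array([452.97, 157.59]), np.float64(1.607)), (['side', 'top'], array([454.88, 149.33]), np.float64(1.828))]
oil_bottle_mid [(['side'], array([537.63,  58.89]), np.float64(0.101)), (['side'], array([537.63,  58.89]), np.float64(0.101))]
canister_mid [(['side'], array([558.06, 161.1 ]), np.float64(0.121)), (['side'], array([558.06, 161.1 ]), np.float64(0.121))]
t 51.05 pos [530.9 113.1 193.6] rot [-1.571  0.003 -0.969] w 85.1 F [-1.1  0.   0.8] q7 -1.5714240988662644
```

View pics/sideFz.png

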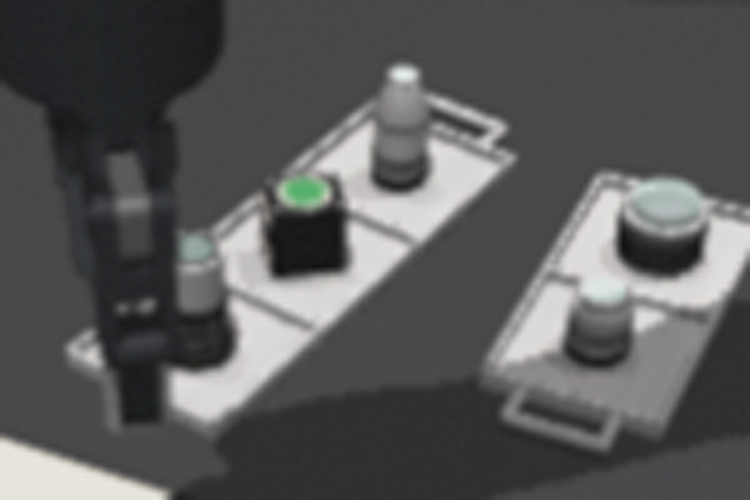

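View pics/topFz.png

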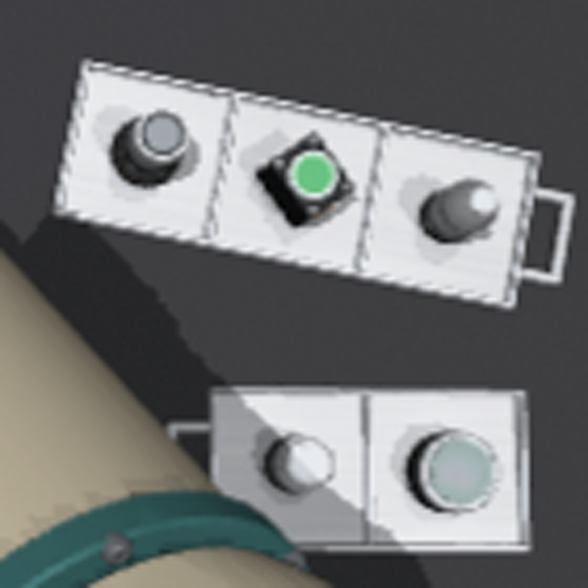

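View pics/sideF.png

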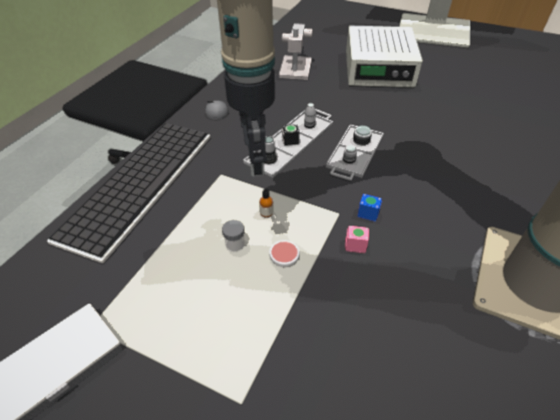

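```bash
python3 -c "
from cell import ctrl;print(ctrl.finish_job())"
```

```text
the job is handed in; nothing more can be done
None
```

I put all five parts upright in their compartments and handed the job in at about 51 s of the 122 s allowed. No verdict was reported.

**Final positions:** silhouette fits in the last pictures put each part within about 5 mm of its compartment centre (15 mm is allowed). The short objective was fitted from the side view only and stands about 3 mm off in x and 4 mm in y.

**Bystanders:** the dish, bottle and canister were each within about 1 mm of their starting place in the side view. The arm ended about 190 mm above the bench, open and touching nothing.

**Checks that were weak or disagreed:**
- **Dish, top view:** the top-view fit of the dish was useless because the arm covered it. The bottle and canister could not be fitted from the top at all.
- **Eyepiece, side view:** the gripper partly hid the eyepiece, so its side-view fit is poor. Its top-view fit and the enlarged pictures look right.
- **Cube grasp:** a wrist joint ran close to its limit, so I gripped the cube about 11 mm higher and 3 mm off from where I planned. I allowed for this when placing it, and the fits put it about 1 mm from its compartment centre.

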